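# Seat a vehicle lift's control board with its ejector levers

### The job

Fit the control board into the vehicle lift's card frame: lift it out of the wooden block by its aluminium bar, guide it down the frame's free slot, without dropping it, until it just stands on the connector, and let go. Then, instead of pressing the board home by hand, swing its two ejector levers inward so that they draw both ends of the board fully home; where a lever comes home differs from frame to frame, so go by feel and stop as soon as it comes up firm, because leaning on it harder cracks the connector. Finish with both levers in and hands off, and leave the screwdriver, wrench and can where they are.

Things in the scene. Friction and masses are not known exactly. Their poses are not given: they have to be found in the camera images.
- frame: Grey card frame, fixed, 134 x 208 x 91 mm, open on top. Origin: under the middle of the free slot, on the bench; y along the slot, x square to it; spans x -42..92. A seated fixed board at x=62: its lever ends reach z 140. Slot ends: guides at y 63-71.5, groove 8 mm wide, flared to 22 at z 70. Above them hook rails, y 85.7-97, 6 thick, set by hand: underside anywhere in z 81-87, each side its own.
- connector: Grey edge connector in the bottom of the free slot, axes as the frame's. Origin: middle of its floor, 16 mm above the bench, where the card's lower edge rests when home. Mouth 9 mm wide, rim 9 mm above the floor. Two contact packs (y +-53) stand 4 mm above the floor; each gives way at about 9 N and stays down. The connector cracks if the board presses on it with over 45 N.
- block: Light wooden block, fixed, 60 x 164 x 46 mm, with a sawn slot along its y axis, 6.4 mm wide, 34 mm deep, in which the board stands. Origin: middle of its underside, on the bench.
- board: Green card 4 mm thick (x), 140 long (y), 74 high (z), lower corners chamfered, about 0.35 kg. Origin: middle of its lower edge; z up. Along its top an aluminium bar to grip: 14 mm thick (x), y +-58, z 66-86. A black ejector lever at each end, pivot at y +-72, z 68, axis along x. The board's y and the frame's y point the same way (within 0.5 rad) at the start.
- lever_left (a joint): Angle (rad) of the lever at the board's +y end: black handle 12 mm wide (x), 8 thick, 61 long from the pivot, and an outward claw 23 mm long. At 0 the handle leans 35 deg inward from upright; opening swings it outward, 1.35 at most (42 deg outward). Starts open, stays where it is left. Above 1.1 the claw drops past the rail; swung in, it hooks under the rail, draws that end down and comes firm somewhere in 0 to 0.35.
- lever_right (a joint): The same, mirrored, at the board's -y end. From about 0.6 inward the claw pulls: 8 to 16 N across the handle, 40 mm from the pivot, draw the board down (the first lever takes most), 17 N there makes sure, over 21 N overloads the connector; nearer the pivot more is needed.
- lever_left_tip (a point): On the left (+y) lever's handle, 56 mm from its pivot, centre of its round end (10 mm thick).
- lever_right_tip (a point): On the right (-y) lever's handle, 56 mm from its pivot, centre of its round end (10 mm thick).
- edge_left (a point): Point on the card's lower edge, 60 mm to the +y side of its middle. Level with the connector's origin when home; about 4 mm above it when the board merely stands on the contacts.
- edge_right (a point): Point on the card's lower edge, 60 mm to the -y side of its middle. Level with the connector's origin when home.
- screwdriver: Loose screwdriver, 190 mm, lying between frame and block, nearer the robot. Leave alone.
- wrench: Loose steel wrench, 180 mm, lying beyond the work. Leave alone.
- can: Loose plain steel can, 54 mm across, 85 mm high, standing beyond the gap between frame and block. Leave alone.
Not all that is in view belongs to the job. There is more than one size of the board; the job needs the largest.

How it is judged:
By the outcome, as a careful person would: the job done as asked, in the order asked, and still so for the second after the job is handed in, with the robot touching nothing.
It also fails if it takes over 69 s, if anything falls off the work surface, if the arm or the gripper's body presses on something with over 40 N, if the wrist force passes 120 N, or if a joint passes its speed limit or range.

### The arm

A 7-joint arm with a two-finger parallel gripper is mounted at the origin on the work surface. World frame = base frame: x ahead of the robot, y to its left, z up, the work surface at z = 0. Lengths are in m, angles in rad, forces in N, time in s.
With the tool pointing down it reaches from about 0.35 to 0.9 m from the base axis. Payload 7.2 kg.
Tool frame: the origin (TCP) lies midway between the tips of the shut fingers; the grasp point (between the pads) lies ctrl.tcp_to_grasp behind it (ctrl.tcp_to_grasp is the distance from the TCP to the grasp point, in m); y points along the fingers, x is the direction in which the jaws open and shut, and the axes are right-handed (so a half turn about y gives the same grasp; the last joint's range is limited). The gripper opens to 85 mm and grips with 20 to 120 N. Pads are 22 mm wide; open, the fingers measure 114 mm over their backs; the gripper's body (76 mm by 85 mm) begins 54 mm behind the grasp point. The pads swing forward as they close: fully open they stand 13 mm farther back than shut.
Start: joints at [1.271, 0.411, -0.013, 1.596, 0.006, 1.134, -0.082], TCP at [0.144, -0.608, 0.231] pointing down, gripper open.
Joint ranges: [-2.95, 2.95], [-0.29, 1.99], [-1.47, 1.44], [0.14, 2.54], [-1.03, 4.17], [0.13, 1.85], [-2.86, 2.86]. Speed limits (rad/s): [2.39, 2.39, 3.01, 3.01, 3.14, 3.14, 3.14].

### API

Orientations are given as a unit quaternion [w, x, y, z].
In Python, from plant import ctrl gives the robot as it stands.
- The arm moves only by the tool carry_out, never from a script. Its argument "series" is text: rows parted by semicolons, each of 7 numbers parted by spaces: the finger opening in m, from 0 to 0.0854, then the shift along the tool's x, y, z in m, then the turn, a rotation vector about the tool's x, y, z in rad. A call has exactly 8 rows; each row is the pose to reach, as a shift and turn from the pose commanded when the call began, along the tool's axes at that moment; what a row does not reach only later rows make up. A row lasts 1/8 s, in which the tool goes at most 62.5 mm and 10.7 degrees, less where a joint would pass 70% of its speed; a pose out of reach is approached as far as the arm can. A call with a gripper value outside its range is refused whole. The fingers move at their own pace and stop on an object; the grip force is fixed at half the most. Time passes only in rows, so rows that repeat a pose let the fingers close, or fill a call up. It gives the time, the measured TCP pose, the force and the opening at its end, in the units of the state.
- ctrl.state(): the state, without advancing time (a new reading comes with each control period).
- ctrl.capture(name): name is "scene" or "top" or "wrist"; returns a dict with "color" (420x560x3 uint8, blue, green, red), "z_map" (420x560 float32, m along the optical axis (not along the pixel's ray), 0 where there is no reading), "fx", "fy", "cx", "cy" (pixels), "world_to_cam" (4x4, takes a point from world to camera coordinates); the wrist camera has in their place "T_tool_cam" (4x4, takes a point from camera to tool coordinates, whose origin is the TCP and whose axes are the tool frame's). Camera axes: x right, y down, z forward; pixel columns grow to the right and rows downward; lengths in m; the calibration is good to about 2 mm. The wrist camera is an equidistant fisheye: a pixel r from the principal point sees the ray r / f radians off the axis. A picture is of the moment at which its call begins: read the wrist's pose just before it.
- ctrl.close_job(): hands the job in, once; it reports no verdict.
The state is a dict: "time": time; "q": joint angles; "joint_vel": joint speeds; "tau": joint torques, N m; "tcp_pos": TCP position; "eef_rot": TCP orientation; "force": force on the tool from outside, world axes, zero at the start; "moment": the same for the moment, N m; "gripper_width": finger opening in m.
Only numpy, scipy, OpenCV 4.12 (cv2) and the standard library are available. Lean on these libraries where they do the work, as an engineer would, in place of code of your own. Each camera call takes 0.05 s, during which the arm holds its last target. There are 200 camera calls.

## Working session

There is one attempt and no reset: what is moved stays moved. The work goes in short steps, Python scripts to look and compute and a tool call to move; the robot and the scene stay as the last step left them, time stands still between calls to the robot, and variables do not carry over. Pictures are saved under pics/ and viewed, about 8 in all and at most 12, crops included, and the job is handed in when it is done.

Besides the shell and the picture viewer there is one more tool, called by a JSON object that holds its "fn" and its "kwargs", one argument or row to a line. carry_out: Moves the arm, as the interface text tells. Its arguments: {"type":"object","properties":{"series":{"type":"string"}},"required":["series"]}

```bash
mkdir -p pics; ls
python3 - <<'E'
from plant import ctrl
import cv2,numpy as np
s=ctrl.state();print({k:np.round(v,3).tolist() for k,v in s.items()},ctrl.tcp_to_grasp)
for n in("scene","top"):
    c=ctrl.capture(n);cv2.imwrite(f"pics/{n}0.png",c["color"]);np.savez(f"{n}0.npz",**c)
    print(n,c["fx"],c["fy"],c["cx"],c["cy"],np.round(c["world_to_cam"],3).tolist())
E
```

```text
pics
{'time': 0.0, 'q': [1.271, 0.412, -0.013, 1.597, 0.006, 1.134, -0.082], 'joint_vel': [0.002, -0.001, -0.0, 0.001, 0.001, 0.001, 0.001], 'tau': [-0.0, -60.063, 0.682, -29.941, 0.014, 0.011, -0.0], 'tcp_pos': [0.143, -0.608, 0.23], 'eef_rot': [0.555, -0.554, 0.439, -0.438], 'force': [0.635, 0.236, -0.651], 'moment': [-0.031, -0.04, 0.007], 'gripper_width': 0.085} 0.0187
scene 406.40399531354893 406.40399531354893 276.5407515432458 213.33773704012052 [[0.313, 0.95, 0.005, -0.193], [0.709, -0.23, -0.666, -0.35], [-0.632, 0.212, -0.746, 1.23], [0.0, 0.0, 0.0, 1.0]]
top 495.8430930068102 495.8430930068102 280.86910380319296 204.09726569525276 [[0.02, -1.0, 0.024, -0.011], [-0.991, -0.023, -0.134, 0.607], [0.134, -0.021, -0.991, 0.921], [0.0, 0.0, 0.0, 1.0]]
```

```bash
python3 -c "
import cv2,numpy as np
a=cv2.imread('pics/scene0.png');b=cv2.imread('pics/top0.png')
cv2.imwrite('pics/both0.png',np.hstack([a,b])[:, :])
"; ls pics
```

```text
both0.png
scene0.png
top0.png
```

View pics/top0.png

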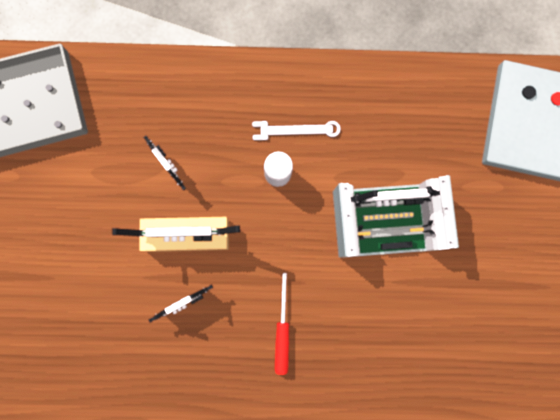

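View pics/scene0.png

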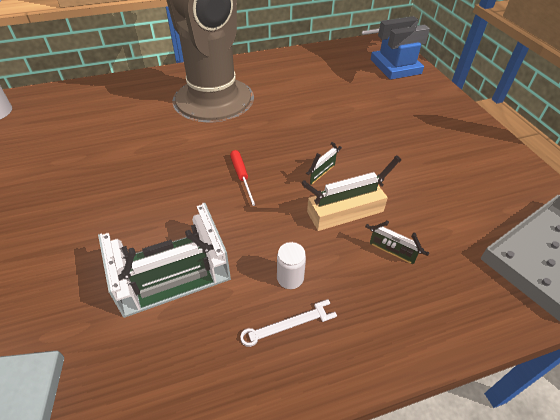

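```bash
cat > h.py <<'E'
import numpy as np,cv2
from scipy.spatial.transform import Rotation as R
def rot(s):
    w,x,y,z=s["eef_rot"];return R.from_quat([x,y,z,w]).as_matrix()
def cloud(c):
    "world xyz per pixel of a fixed camera"
    v,u=np.mgrid[:420,:560];z=c["z_map"]
    p=np.stack([(u-c["cx"])/c["fx"]*z,(v-c["cy"])/c["fy"]*z,z],-1)
    T=np.linalg.inv(c["world_to_cam"]);return p@T[:3,:3].T+T[:3,3]
def rays(c,uv):
    d=np.column_stack([(uv[:,0]-c["cx"])/c["fx"],(uv[:,1]-c["cy"])/c["fy"],np.ones(len(uv))])
    T=np.linalg.inv(c["world_to_cam"]);return T[:3,3],d@T[:3,:3].T
def onplane(c,uv,z):
    o,d=rays(c,np.atleast_2d(np.array(uv,float)));t=(z-o[2])/d[:,2];return o+t[:,None]*d
E
python3 - <<'E'
from h import *
from plant import ctrl
print(np.round(rot(ctrl.state()),3).tolist())
c=dict(np.load("top0.npz"));P=cloud(c);im=c["color"]
hsv=cv2.cvtColor(im,cv2.COLOR_BGR2HSV)
white=((hsv[...,1]<45)&(hsv[...,2]>150)).astype(np.uint8)
for nm,(a,b,x,y) in dict(bar=(225,240,140,220),fixbar=(185,203,370,430)).items():
    m=np.zeros_like(white);m[a:b,x:y]=white[a:b,x:y]
    pts=P[m>0];print(nm,len(pts),np.percentile(pts,[2,10,50,90,98],axis=0).round(3).tolist())
    r=cv2.minAreaRect((pts[:,:2]*1000).astype(np.float32));print(r)
# frame & block height map
def hm(a,b,x,y,st):
    for v in range(a,b,st): print(v,' '.join('%4d'%(1000*P[v,u,2]) for u in range(x,y,st)))
hm(172,262,330,462,4)
A=cv2.resize(im[170:265,325:465],None,fx=5.6,fy=5.6,interpolation=cv2.INTER_CUBIC)
cv2.imwrite("pics/frame_c.png",A)
E
```

```text
[[0.23, -0.0, 0.973], [-0.973, 0.001, 0.23], [-0.001, -1.0, -0.0]]
bar 760 [[0.534, 0.124, 0.044], [0.538, 0.137, 0.047], [0.546, 0.19, 0.097], [0.558, 0.237, 0.1], [0.56, 0.252, 0.102]]
((534.2587280273438, 135.7254638671875), (249.34446716308594, 51.521575927734375), 75.29610443115234)
fixbar 724 [[0.611, -0.279, 0.001], [0.613, -0.265, 0.006], [0.624, -0.221, 0.101], [0.652, -0.18, 0.104], [0.656, -0.163, 0.137]]
((582.4572143554688, -120.93141174316406), (73.43911743164062, 346.19622802734375), 24.32477378845215)
172    0    1    0   -1    0    0    0   -1    0   -1    1    0    1    0    0    1    0    0    0    0   -2    1   -1   -1    1    0    0   -3   -1   -3    0    3    0
176    0   -3    0    3    1    2    2    0    2   -2    0    1    1    0    0    1    0    3    1    0   -1    0    0    0    0    0    0    1    0   89    0    0    0
180    0    0    0    0   -2    2    0   -2    2   -1    0    0    1    0    2   -1  994    0    0    0    0    0    0    0    0   66   64   81   90   89   -2    0    0
184    1    0   86   90   90    0    5   -1   -1    0    2    0   -1  
[... 2609 characters left out ...]
  65   83   92   91    0
248   -1    0   14   67   92   90   67   61   10    8    8   10    8   26   21   25   22   27   24   11   11   10   10   11   12   37   56   65   62   67   71    2    0
252    0    2   14   65   93   89   90   58   12    9    6    6   10    6    5    6    7    7    4    4    2    0    1    1    0    2    0    0   -1    1    3    2   -1
256    0   -1    2   56   76    5    9    0   -2    1    0    0    1    0    2    0   -1   -2    0    1    4    2    0    2    1    2    1    1    0    1    0    1    0
260    1    1   -2   -1   -1    0   -1   -2    2    1    0    2   -1   -1    0    0   -2    1    2    1    1   -3    0    0    2   -1    4    1   -2    1   -1    1    0
```

View pics/frame_c.png

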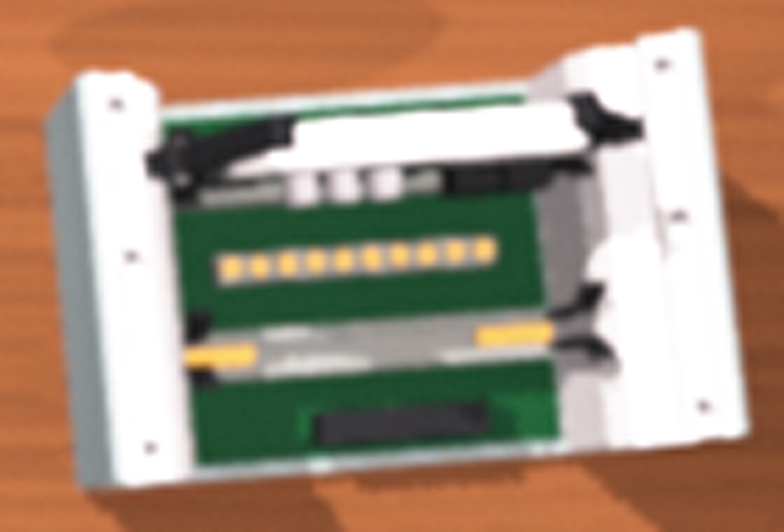

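Run:
```python
from h import *
c=dict(np.load("top0.npz"));P=cloud(c);im=c["color"];hsv=cv2.cvtColor(im,cv2.COLOR_BGR2HSV)
uv=np.array([[222,356],[515,335]])/5.6+[325,170]-0.4
p=onplane(c,uv,.020);d=p[0]-p[1];print("packs",p.round(4),p.mean(0),np.linalg.norm(d),"yaw",np.arctan2(-d[0],d[1]))
# frame top outline
m=np.zeros((420,560),bool);m[170:262,330:462]=1
for nm,u0,u1 in(("L",330,358),("R",425,462)):
    k=m.copy();k[:,:u0]=0;k[:,u1:]=0;k&=(P[...,2]>.080)&(P[...,2]<.097)
    k=cv2.morphologyEx(k.astype(np.uint8),cv2.MORPH_OPEN,np.ones((3,3)))
    v,u=np.nonzero(k);q=onplane(c,np.column_stack([u,v]),.090)[:,:2]
    r=cv2.minAreaRect((q*1000).astype(np.float32));print(nm,r,cv2.boxPoints(r).round(1).tolist())
# bar: white pixels near the block by depth
for nm,(a,b,x,y),z in(("bar",(222,242,135,222),None),("fix",(186,204,372,432),None)):
    k=np.zeros((420,560),bool);k[a:b,x:y]=1;k&=(P[...,2]>.090)&(P[...,2]<.115)&(hsv[...,2]>150)&(hsv[...,1]<60)
    n,l,st,_=cv2.connectedComponentsWithStats(k.astype(np.uint8));i=1+st[1:,4].argmax();v,u=np.nonzero(l==i)
    z=np.median(P[l==i][:,2]);q=onplane(c,np.column_stack([u,v]),z)[:,:2]
    r=cv2.minAreaRect((q*1000).astype(np.float32));vx,vy,x0,y0=cv2.fitLine((q*1000).astype(np.float32),cv2.DIST_L2,0,.01,.01).ravel()
    s=np.sign(vy);print(nm,z,r,"yaw",np.arctan2(-vx*s,vy*s),x0,y0)
k=np.zeros((420,560),bool);k[205:260,130:240]=1;k&=(P[...,2]>.040)&(P[...,2]<.052);v,u=np.nonzero(k)
q=onplane(c,np.column_stack([u,v]),.046)[:,:2];print("block",cv2.minAreaRect((q*1000).astype(np.float32)))
```

```text
packs [[ 0.5557 -0.1649  0.02  ]
 [ 0.5654 -0.2691  0.02  ]] [ 0.56055718 -0.21702959  0.02      ] 0.10462836406414416 yaw 0.092533035103553
L ((576.1578979492188, -125.05583190917969), (132.27626037597656, 34.8610725402832), 5.505091667175293) [[508.70001220703125, -114.0999984741211], [512.0, -148.8000030517578], [643.7000122070312, -136.10000610351562], [640.2999877929688, -101.4000015258789]]
R ((593.3023071289062, -301.8870849609375), (133.27288818359375, 29.92308235168457), 5.593490123748779) [[525.5, -293.5], [528.4000244140625, -323.29998779296875], [661.0999755859375, -310.29998779296875], [658.2000122070312, -280.5]]
bar 0.09842224620002216 ((544.5899047851562, 186.76148986816406), (15.191622734069824, 114.78314971923828), 2.5803537368774414) yaw 0.044108108 544.69977 186.98355
fix 0.10236517106855647 ((620.5623779296875, -214.81686401367188), (16.17654037475586, 104.02039337158203), 5.44384241104126) yaw 0.10849484 620.95483 -216.66833
block ((545.1297607421875, 187.54840087890625), (60.31697463989258, 164.7414093017578), 2.5764875411987305)
```

```bash
cat >> h.py <<'E'
def row(s,p,yaw):
    "shift and turn along the tool's axes to TCP p, tool straight down, tool x at yaw"
    A=rot(s);cy,sy=np.cos(yaw),np.sin(yaw)
    B=np.array([[cy,0,-sy],[sy,0,cy],[0,-1,0]])
    B=B if np.linalg.det(B)>0 else B*[1,1,-1]
    d=A.T@(np.array(p)-s["tcp_pos"]);w=R.from_matrix(A.T@B).as_rotvec()
    print("shift mm",(1000*d).round(1),"turn",w.round(3))
def show(s):
    A=rot(s);print("t %.2f"%s["time"],"tcp",(1000*s["tcp_pos"]).round(1) if hasattr(s["tcp_pos"],"round") else [round(1000*x,1) for x in s["tcp_pos"]],"yaw %.4f"%np.arctan2(A[1,0],A[0,0]),"ydir",A[:,1].round(3),"F",np.round(s["force"],1),"w %.4f"%s["gripper_width"])
E
python3 - <<'E'
from h import *
from plant import ctrl
s=ctrl.state();show(s);row(s,[.5446,.187,.24],.0445)
c=dict(np.load("top0.npz"));P=cloud(c)
for v in range(224,252): print(v,[int(1000*x) for x in P[v,160:216:5,2]],[int(1000*x) for x in P[v,170:200:10,0]])
E
```

```text
t 0.10 tcp [ 143.4 -607.9  230.5] yaw -1.3389 ydir [-0.     0.001 -1.   ] F [ 0.2 -0.2  0.4] w 0.0854
shift mm [-681.4   -8.5  573.1] turn [-1.000e-03 -1.383e+00 -1.000e-03]
224 [44, 46, 47, 46, 48, 46, 46, 46, 45, 46, 45, 45] [563, 563, 564]
225 [49, 47, 47, 43, 46, 45, 45, 50, 46, 46, 42, 45] [561, 561, 562]
226 [49, 45, 45, 47, 47, 43, 45, 44, 46, 48, 46, 48] [559, 559, 560]
227 [49, 44, 44, 45, 48, 47, 50, 44, 45, 43, 45, 44] [557, 557, 557]
228 [45, 98, 98, 97, 97, 98, 98, 99, 98, 994, 94, 51] [551, 551, 552]
229 [100, 96, 99, 96, 96, 95, 99, 101, 101, 98, 94, 85] [549, 550, 550]
230 [97, 98, 98, 99, 99, 96, 98, 96, 98, 98, 99, 84] [547, 547, 548]
231 [97, 101, 100, 97, 99, 100, 98, 97, 100, 95, 98, 87] [545, 546, 546]
232 [100, 98, 98, 100, 98, 98, 98, 96, 99, 96, 97, 89] [544, 544, 544]
233 [96, 97, 100, 98, 98, 100, 99, 97, 97, 99, 96, 86] [542, 542, 542]
234 [98, 96, 97, 98, 99, 97, 98, 98, 98, 95, 94, 85] [540, 540, 541]
235 [97, 101, 97, 97, 96, 99, 96, 96, 95, 93, 84, 46] [538, 539, 539]
236 [93, 90, 86, 93, 89, 85, 45, 72, 68, 71, 73, 47] [537, 537, 541]
237 [47, 66, 43,
[... 305 characters left out ...]
59, 46] [530, 530, 531]
242 [43, 49, 47, 48, 47, 51, 46, 48, 51, 45, 47, 48] [528, 529, 529]
243 [47, 49, 46, 42, 47, 46, 45, 43, 44, 43, 48, 50] [527, 527, 527]
244 [49, 47, 49, 49, 45, 47, 48, 49, 48, 48, 48, 46] [524, 525, 525]
245 [42, 45, 45, 47, 47, 46, 45, 46, 47, 45, 45, 46] [523, 523, 524]
246 [47, 45, 45, 44, 44, 45, 47, 43, 46, 45, 47, 45] [521, 521, 522]
247 [47, 46, 47, 47, 44, 45, 44, 50, 44, 46, 49, 46] [519, 519, 520]
248 [48, 42, 44, 45, 47, 45, 49, 48, 47, 46, 44, 49] [517, 517, 518]
249 [46, 45, 48, 43, 45, 45, 43, 47, 45, 44, 39, 31] [515, 516, 516]
250 [44, 40, 37, 29, 27, 20, 14, 10, 5, 4, 0, 3] [514, 514, 515]
251 [3, -1, 1, 1, 0, 0, -2, 0, 0, 1, 0, -1] [513, 513, 514]
```

{"fn": "carry_out", "kwargs": {
  "series": "0.05 -0.681 0 0.573 0 -1.383 0;0.05 -0.681 0 0.573 0 -1.383 0;0.05 -0.681 0 0.573 0 -1.383 0;0.05 -0.681 0 0.573 0 -1.383 0;0.05 -0.681 0 0.573 0 -1.383 0;0.05 -0.681 0 0.573 0 -1.383 0;0.05 -0.681 0 0.573 0 -1.383 0;0.05 -0.681 0 0.573 0 -1.383 0"
}}

```text
time: 1.1
tcp_pos: [0.3694, -0.1602, 0.2314]
eef_rot: [-0.707, 0.707, 0.017, -0.017]
force: [1.4, -1.3, 0.3]
gripper_width: 0.0499
```

Run:
```python
from h import *
from plant import ctrl
s=ctrl.state();show(s);row(s,[.5446,.187,.20],.0445)
```

```text
t 1.10 tcp [ 369.4 -160.2  231.4] yaw 0.0476 ydir [ 0.    -0.001 -1.   ] F [ 1.4 -1.3  0.3] w 0.0499
shift mm [191.5  31.2 338.5] turn [0.001 0.003 0.   ]
```

{"fn": "carry_out", "kwargs": {
  "series": "0.05 0.19 0.03 0.337 0 0 0;0.05 0.19 0.03 0.337 0 0 0;0.05 0.19 0.03 0.337 0 0 0;0.05 0.19 0.03 0.337 0 0 0;0.05 0.19 0.03 0.337 0 0 0;0.05 0.19 0.03 0.337 0 0 0;0.05 0.19 0.03 0.337 0 0 0;0.05 0.19 0.03 0.337 0 0 0"
}}

```text
time: 2.1
tcp_pos: [0.5435, 0.1837, 0.2005]
eef_rot: [-0.707, 0.707, 0.016, -0.017]
force: [1.1, -0.9, 0.2]
gripper_width: 0.0502
```

Run:
```python
from h import *
from plant import ctrl
s=ctrl.state();show(s);row(s,[.5446,.187,.074],.0445)
c=ctrl.capture("wrist");np.savez("w1.npz",**c);print({k:np.round(v,3).tolist() for k,v in c.items() if k not in("color","z_map")})
cv2.imwrite("pics/w1.png",c["color"])
```

```text
t 2.10 tcp [543.5 183.7 200.5] yaw 0.0458 ydir [-0.002 -0.    -1.   ] F [ 1.1 -0.9  0.2] w 0.0502
shift mm [  1.5 126.5   3.3] turn [-0.     0.001 -0.002]
{'fx': 325.192, 'fy': 325.192, 'cx': 279.381, 'cy': 210.962, 'T_tool_cam': [[1.0, 0.0, 0.001, -0.0], [-0.001, -0.27, 0.963, -0.144], [0.0, -0.963, -0.27, 0.068], [0.0, 0.0, 0.0, 1.0]]}
```

View pics/w1.png

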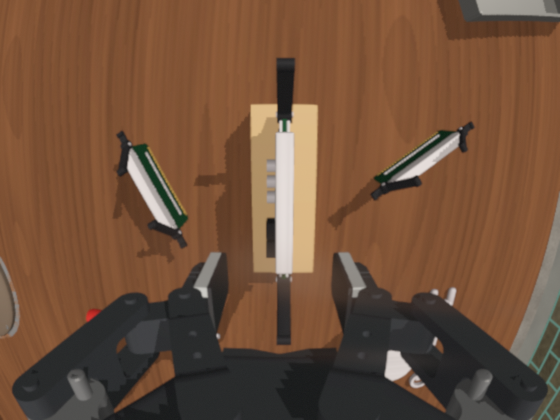

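```bash
cat >> h.py <<'E'
def wray(c,s,uv,z):
    "fisheye pixels of the wrist camera onto the world plane at height z"
    uv=np.atleast_2d(np.array(uv,float));a=(uv-[c["cx"],c["cy"]])/c["fx"];r=np.linalg.norm(a,axis=1)
    d=np.column_stack([a/r[:,None]*np.sin(r)[:,None],np.cos(r)]);T=c["T_tool_cam"];A=rot(s)
    o=A@T[:3,3]+s["tcp_pos"];d=d@(A@T[:3,:3]).T
    return o+((z-o[2])/d[:,2])[:,None]*d
E
python3 - <<'E'
from h import *
from plant import ctrl
s=ctrl.state();c=dict(np.load("w1.npz"));im=c["color"]
hsv=cv2.cvtColor(im,cv2.COLOR_BGR2HSV);k=np.zeros(im.shape[:2],np.uint8);k[110:285,274:298]=1
k&=((hsv[...,1]<50)&(hsv[...,2]>170)).astype(np.uint8)
n,l,st,_=cv2.connectedComponentsWithStats(k);i=1+st[1:,4].argmax();v,u=np.nonzero(l==i);print(st[i])
q=wray(c,s,np.column_stack([u,v]),.098)[:,:2]*1000
print(cv2.minAreaRect(q.astype(np.float32)),cv2.fitLine(q.astype(np.float32),cv2.DIST_L2,0,.01,.01).ravel())
E
```

```text
[ 275  121   19  155 2534]
((546.6759643554688, 187.78128051757812), (13.904135704040527, 126.14179229736328), 2.945878744125366) [ 4.2192046e-02 -9.9910951e-01  5.4670673e+02  1.8921057e+02]
```

{"fn": "carry_out", "kwargs": {
  "series": "0.05 0.002 0.06 0.003 0 0 0;0.05 0.002 0.10 0.003 0 0 0;0.05 0.002 0.118 0.003 0 0 0;0.05 0.002 0.1265 0.003 0 0 0;0.05 0.002 0.1265 0.003 0 0 0;0 0.002 0.1265 0.003 0 0 0;0 0.002 0.1265 0.003 0 0 0;0 0.002 0.1265 0.003 0 0 0"
}}

```text
time: 3.15
tcp_pos: [0.5467, 0.1865, 0.076]
eef_rot: [0.707, -0.707, -0.016, 0.015]
force: [-0.2, -0.9, 6.8]
gripper_width: 0.0124
```

{"fn": "carry_out", "kwargs": {
  "series": "0 0 0 0 0 0 0;0 0 0 0 0 0 0;0 0 -0.004 0 0 0 0;0 0 -0.01 0 0 0 0;0 0 -0.03 0 0 0 0;0 0 -0.06 0 0 0 0;0 0 -0.08 0 0 0 0;0 0 -0.09 0 0 0 0"
}}

```text
time: 4.15
tcp_pos: [0.546, 0.1863, 0.1664]
eef_rot: [0.707, -0.707, -0.016, 0.015]
force: [-0.6, -0.7, -4.1]
gripper_width: 0.013
```

Run:
```python
from h import *
from plant import ctrl
s=ctrl.state();show(s)
c=ctrl.capture("wrist");np.savez("w2.npz",**c);cv2.imwrite("pics/w2.png",c["color"])
```

```text
t 4.15 tcp [546.  186.3 166.4] yaw 0.0441 ydir [ 0.001  0.    -1.   ] F [-0.6 -0.7 -4.1] w 0.0130
```

View pics/w2.png

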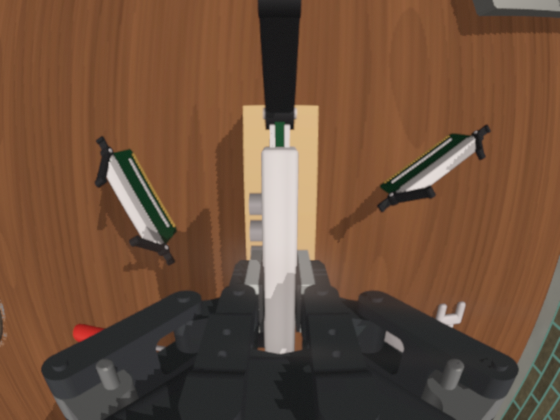

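Run:
```python
from h import *
from plant import ctrl
s=ctrl.state();c=dict(np.load("w2.npz"));t=np.array(s["tcp_pos"])
A=rot(s)
for uv in([264,150],[297,150],[263,200],[299,200]):
    print(uv,((wray(c,s,uv,t[2]+.0225)[0]-t)@A*1000).round(1))
print("z",c["z_map"][150:220:10,281].round(3))
# measured points of the bar top by depth (z along axis)
v=np.arange(155,240,10);a=np.column_stack([np.full(len(v),281.),v])
b=(a-[c["cx"],c["cy"]])/c["fx"];r=np.linalg.norm(b,axis=1);d=np.column_stack([b/r[:,None]*np.tan(r)[:,None],np.ones(len(v))])*c["z_map"][v,281][:,None]
T=c["T_tool_cam"];print((d@T[:3,:3].T+T[:3,3]).round(4).tolist())
f=ctrl.capture("scene");cv2.imwrite("pics/s2.png",f["color"]);np.savez("s2.npz",**f)
P=cloud(f);k=(abs(P[...,1]-.187)<.09)&(abs(P[...,0]-.548)<.012)&(P[...,2]>.06)&(P[...,2]<.2)
hsv=cv2.cvtColor(f["color"],cv2.COLOR_BGR2HSV);g=k&(hsv[...,0]>40)&(hsv[...,0]<90)&(hsv[...,1]>60)
print(k.sum(),g.sum());q=P[g]
print(np.percentile(q,[0,2,50,98,100],axis=0).round(4))
v,u=np.nonzero(g)
for x in range(u.min(),u.max()+1,4):
    m=v[u==x]; 
    if len(m)>5: print(x,m.max(),P[m.max()-1,x].round(3),P[m.max(),x].round(3))
```

```text
[264, 150] [ -6.  -22.5  57.4]
[297, 150] [  6.3 -22.5  57.4]
[263, 200] [ -6.5 -22.5  38.2]
[299, 200] [  7.3 -22.5  38.2]
z [0.12  0.119 0.12  0.122 0.124 0.125 0.125]
[[0.0004, -0.022, 0.0554], [0.0004, -0.0231, 0.0518], [0.0004, -0.0229, 0.048], [0.0004, -0.0242, 0.0444], [0.0004, -0.0236, 0.0404], [0.0004, -0.0232, 0.0364], [0.0004, -0.0229, 0.0323], [0.0004, -0.0226, 0.0281], [0.0004, -0.0229, 0.0241]]
2122 808
[[0.5418 0.1173 0.1059]
 [0.5447 0.1195 0.112 ]
 [0.5484 0.1911 0.1413]
 [0.5523 0.2537 0.1629]
 [0.5536 0.2561 0.1783]]
326 182 [0.552 0.126 0.117] [0.552 0.126 0.114]
330 181 [0.55  0.136 0.115] [0.55  0.136 0.113]
334 180 [0.551 0.144 0.117] [0.552 0.144 0.115]
338 179 [0.55  0.153 0.116] [0.549 0.154 0.112]
342 178 [0.549 0.162 0.115] [0.549 0.163 0.113]
346 177 [0.55  0.171 0.116] [0.55  0.172 0.113]
350 169 [0.55  0.177 0.136] [0.551 0.177 0.135]
354 173 [0.55  0.188 0.123] [0.549 0.189 0.118]
358 173 [0.548 0.199 0.118] [0.548 0.199 0.115]
362 172 [0.547 0.208 0.117] [0.548 0.208 0.115]
366 171 [0.548 0.217 0.119] [0.548 0.218 0.115]
370 170 [0.547 0.227 0.117] [0.548 0.227 0.116]
374 169 [0.549 0.234 0.12 ] [0.547 0.237 0.115]
378 168 [0.545 0.246 0.116] [0.546 0.247 0.114]
382 166 [0.547 0.254 0.121] [0.545 0.256 0.116]
```

Run:
```python
from h import *
from plant import ctrl
s=ctrl.state();show(s);row(s,[.560,-.216,.195],.095)
```

```text
t 4.25 tcp [546.1 186.2 165.8] yaw 0.0439 ydir [ 0.001  0.    -1.   ] F [ 0.1 -0.2 -5.4] w 0.0126
shift mm [  -3.7  -29.2 -402.5] turn [-0.    -0.051  0.001]
```

{"fn": "carry_out", "kwargs": {
  "series": "0 0 -0.018 -0.03 0 0 0;0 -0.001 -0.029 -0.08 0 -0.01 0;0 -0.002 -0.029 -0.14 0 -0.02 0;0 -0.003 -0.029 -0.20 0 -0.03 0;0 -0.004 -0.029 -0.26 0 -0.04 0;0 -0.004 -0.029 -0.315 0 -0.051 0;0 -0.004 -0.029 -0.365 0 -0.051 0;0 -0.004 -0.029 -0.39 0 -0.051 0"
}}

```text
time: 5.25
tcp_pos: [0.5576, -0.2077, 0.1922]
eef_rot: [-0.706, 0.706, 0.031, -0.033]
force: [0.4, -0.2, -4.8]
gripper_width: 0.0126
```

{"fn": "carry_out", "kwargs": {
  "series": "0 0 0 -0.006 0 0 0;0 0 0 -0.01 0 0 0;0 0 0 -0.0125 0 0 0;0 0 0 -0.0125 0 0 0;0 0 0 -0.0125 0 0 0;0 0 0 -0.0125 0 0 0;0 0 0 -0.0125 0 0 0;0 0 0 -0.0125 0 0 0"
}}

```text
time: 6.25
tcp_pos: [0.5602, -0.2161, 0.1938]
eef_rot: [-0.706, 0.706, 0.034, -0.034]
force: [0.3, -0.8, -4.7]
gripper_width: 0.0126
```

Run:
```python
from h import *
from plant import ctrl
s=ctrl.state();show(s);row(s,[.560,-.216,.195],.095)
c=ctrl.capture("wrist");np.savez("w3.npz",**c)
f=ctrl.capture("scene");np.savez("s3.npz",**f)
a=c["color"];b=cv2.resize(f["color"][150:330,60:300],None,fx=2.33,fy=2.33,interpolation=cv2.INTER_CUBIC)[:420]
print(b.shape);cv2.imwrite("pics/w3.png",a);cv2.imwrite("pics/ws3.png",np.hstack([cv2.resize(a[:,:],None,fx=.6,fy=.6)[:252],cv2.resize(b,(432,252))]) if 0 else b)
```

```text
t 6.25 tcp [ 560.2 -216.1  193.8] yaw 0.0950 ydir [ 0. -0. -1.] F [ 0.3 -0.8 -4.7] w 0.0126
shift mm [-0.1 -1.2  0.1] turn [ 0. -0.  0.]
(419, 559, 3)
```

View pics/w3.png

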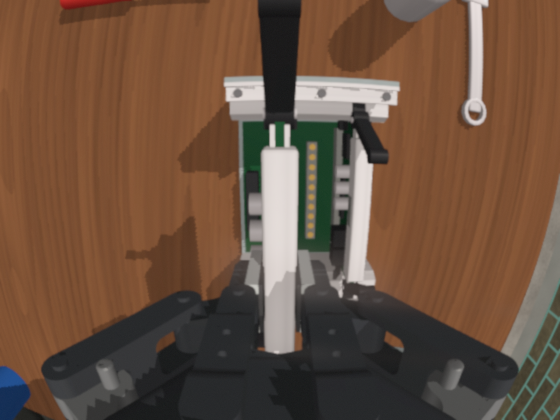

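Run:
```python
from h import *
c=dict(np.load("w3.npz"));s=dict(tcp_pos=np.array([.5602,-.2161,.1938]),eef_rot=[.706,-.706,-.034,.034])
yaw=.095;ex=np.array([np.cos(yaw),np.sin(yaw)]);ey=np.array([-ex[1],ex[0]]);o=np.array([.560,-.2165])
q=wray(c,s,[[226,79],[398,83],[226,102],[398,104],[238,93],[322,93],[387,97]],.091)[:,:2]-o
print((np.column_stack([q@ex,q@ey])*1000).round(1))
# edge fit: bright outline of left plate by column
g=cv2.cvtColor(c["color"],cv2.COLOR_BGR2HSV);m=((g[...,1]<60)&(g[...,2]>150))[60:125]
for u in (235,245,310,330,350,370,390): 
    v=np.nonzero(m[:,u])[0]+60; print(u,v.min(),v.max())
r=m[90-60:100-60];print([ (np.nonzero(x)[0][(np.nonzero(x)[0]>200)&(np.nonzero(x)[0]<420)].min(),np.nonzero(x)[0][(np.nonzero(x)[0]>200)&(np.nonzero(x)[0]<420)].max()) for x in r])
```

```text
[[-40.1 101.8]
 [ 92.2 102.6]
 [-40.2  84.1]
 [ 92.4  85.8]
 [-31.   90.7]
 [ 31.9  90.8]
 [ 83.1  90.6]]
235 77 114
245 77 113
310 77 113
330 77 114
350 78 113
370 79 116
390 81 104
[(np.int64(226), np.int64(399)), (np.int64(226), np.int64(397)), (np.int64(226), np.int64(397)), (np.int64(226), np.int64(397)), (np.int64(226), np.int64(397)), (np.int64(226), np.int64(397)), (np.int64(226), np.int64(397)), (np.int64(226), np.int64(397)), (np.int64(226), np.int64(396)), (np.int64(226), np.int64(396))]
```

View pics/ws3.png

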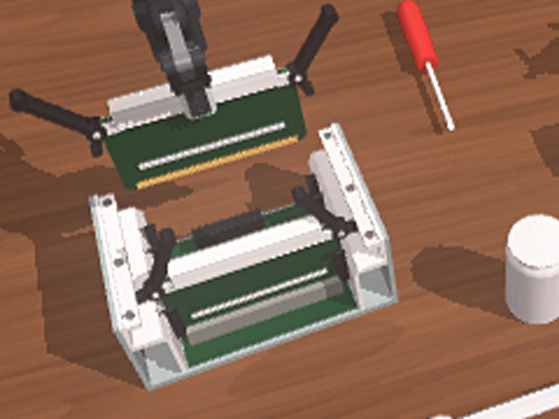

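{"fn": "carry_out", "kwargs": {
  "series": "0 0.0005 0.01 -0.0005 0 0 0;0 0.0005 0.03 -0.0008 0 0 0;0 0.0005 0.05 -0.0008 0 0 0;0 0.0005 0.055 -0.0008 0 0 0;0 0.0005 0.06 -0.0008 0 0 0;0 0.0005 0.064 -0.0008 0 0 0;0 0.0005 0.068 -0.0008 0 0 0;0 0.0005 0.07 -0.0008 0 0 0"
}}

```text
time: 7.35
tcp_pos: [0.5608, -0.217, 0.1238]
eef_rot: [-0.706, 0.706, 0.034, -0.033]
force: [-0.6, -0.3, -3.2]
gripper_width: 0.0129
```

{"fn": "carry_out", "kwargs": {
  "series": "0 0 0.003 0 0 0 0;0 0 0.006 0 0 0 0;0 0 0.009 0 0 0 0;0 0 0.012 0 0 0 0;0 0 0.015 0 0 0 0;0 0 0.018 0 0 0 0;0 0 0.02 0 0 0 0;0 0 0.02 0 0 0 0"
}}

```text
time: 8.35
tcp_pos: [0.5607, -0.2168, 0.1036]
eef_rot: [0.706, -0.706, -0.033, 0.034]
force: [-0.1, 0.0, -4.1]
gripper_width: 0.013
```

Run:
```python
from h import *
from plant import ctrl
s=ctrl.state();show(s);print(np.round(s["moment"],3))
c=ctrl.capture("wrist");np.savez("w4.npz",**c);cv2.imwrite("pics/w4.png",c["color"])
```

```text
t 8.35 tcp [ 560.7 -216.8  103.6] yaw 0.0950 ydir [-0.  0. -1.] F [-0.1  0.  -4.1] w 0.0130
[-0.003  0.027  0.025]
```

View pics/w4.png

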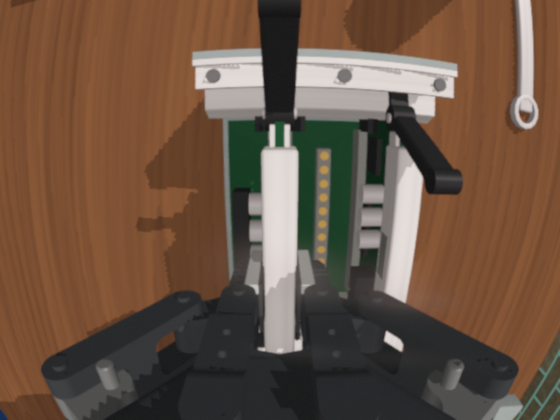

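{"fn": "carry_out", "kwargs": {
  "series": "0 0 0.003 0 0 0 0;0 0 0.006 0 0 0 0;0 0 0.009 0 0 0 0;0 0 0.011 0 0 0 0;0 0 0.013 0 0 0 0;0 0 0.015 0 0 0 0;0 0 0.016 0 0 0 0;0 0 0.017 0 0 0 0"
}}

```text
time: 9.4
tcp_pos: [0.5608, -0.2169, 0.0868]
eef_rot: [-0.706, 0.706, 0.034, -0.034]
force: [-0.1, 0.5, -3.6]
gripper_width: 0.0122
```

{"fn": "carry_out", "kwargs": {
  "series": "0 0 0.0003 0 0 0 0;0 0 0.0006 0 0 0 0;0 0 0.0009 0 0 0 0;0 0 0.0012 0 0 0 0;0 0 0.0014 0 0 0 0;0 0 0.0015 0 0 0 0;0 0 0.0015 0 0 0 0;0 0 0.0015 0 0 0 0"
}}

```text
time: 10.4
tcp_pos: [0.5608, -0.2169, 0.0853]
eef_rot: [-0.706, 0.706, 0.034, -0.034]
force: [0.2, 0.3, -5.0]
gripper_width: 0.0129
```

{"fn": "carry_out", "kwargs": {
  "series": "0 0 0.0002 0 0 0 0;0 0 0.0004 0 0 0 0;0 0 0.0006 0 0 0 0;0 0 0.0008 0 0 0 0;0 0 0.001 0 0 0 0;0 0 0.001 0 0 0 0;0 0 0.001 0 0 0 0;0 0 0.001 0 0 0 0"
}}

```text
time: 11.4
tcp_pos: [0.5608, -0.2168, 0.0843]
eef_rot: [-0.706, 0.706, 0.034, -0.034]
force: [-0.5, -0.4, -4.0]
gripper_width: 0.013
```

Run:
```python
from h import *
from plant import ctrl
show(ctrl.state())
```

```text
t 11.40 tcp [ 560.8 -216.8   84.3] yaw 0.0951 ydir [ 0. -0. -1.] F [-0.5 -0.4 -4. ] w 0.0130
```

{"fn": "carry_out", "kwargs": {
  "series": "0 0 0.0002 0 0 0 0;0 0 0.0004 0 0 0 0;0 0 0.0005 0 0 0 0;0 0 0.0006 0 0 0 0;0 0 0.0007 0 0 0 0;0 0 0.0007 0 0 0 0;0 0 0.0007 0 0 0 0;0 0 0.0007 0 0 0 0"
}}

```text
time: 12.4
tcp_pos: [0.561, -0.2168, 0.084]
eef_rot: [-0.706, 0.706, 0.034, -0.033]
force: [-2.0, 1.9, 5.3]
gripper_width: 0.0129
```

{"fn": "carry_out", "kwargs": {
  "series": "0 0 -0.0004 0 0 0 0;0.035 0 -0.0004 0 0 0 0;0.035 0 -0.0004 0 0 0 0;0.035 0 -0.0004 0 0 0 0;0.035 0 -0.01 0 0 0 0;0.035 0 -0.04 0 0 0 0;0.035 0 -0.08 0 0 0 0;0.035 0 -0.1 0 0 0 0"
}}

```text
time: 13.4
tcp_pos: [0.5618, -0.2169, 0.1863]
eef_rot: [-0.706, 0.707, 0.035, -0.033]
force: [1.0, 0.5, -0.1]
gripper_width: 0.0347
```

Run:
```python
from h import *
from plant import ctrl
s=ctrl.state();show(s);print(np.round(s["moment"],3))
yaw=.095;ex=np.array([np.cos(yaw),np.sin(yaw)]);ey=np.array([-ex[1],ex[0]]);o=np.array([.5608,-.2173])
p=o+ey*.155;row(s,[*p,.19],yaw)
f=ctrl.capture("scene");np.savez("s5.npz",**f);c=ctrl.capture("wrist");np.savez("w5.npz",**c)
t=ctrl.capture("top");np.savez("t5.npz",**t)
b=cv2.resize(f["color"][160:330,70:260],None,fx=2.2,fy=2.2,interpolation=cv2.INTER_CUBIC)
w=cv2.resize(c["color"],(370,374*280//374));w=np.vstack([w,np.zeros((b.shape[0]-w.shape[0],370,3),np.uint8)])
cv2.imwrite("pics/c5.png",np.hstack([b,w]));print(b.shape)
P=cloud(t)  # handle tips by height
k=np.zeros((420,560),bool);k[205:262,310:480]=1;k&=(P[...,2]>.115)&(P[...,2]<.15)
q=P[k]; 
if len(q): print(len(q),np.column_stack([(q[:,:2]-o)@ex,(q[:,:2]-o)@ey,q[:,2]])[::6].round(3).tolist())
```

```text
t 13.40 tcp [ 561.8 -216.9  186.3] yaw 0.0951 ydir [ 0.003 -0.001 -1.   ] F [ 1.   0.5 -0.1] w 0.0347
[-0.099 -0.063 -0.017]
shift mm [ -1.   -3.9 154.7] turn [0.001 0.    0.003]
(374, 418, 3)
75 [[0.004, 0.11, 0.135], [0.004, 0.096, 0.124], [0.002, 0.104, 0.139], [0.003, 0.089, 0.116], [0.0, 0.102, 0.137], [-0.001, 0.107, 0.137], [-0.001, 0.094, 0.122], [-0.003, 0.106, 0.137], [-0.003, 0.093, 0.123], [-0.005, 0.106, 0.139], [-0.005, 0.093, 0.123], [-0.007, 0.106, 0.139], [-0.006, 0.093, 0.121]]
```

View pics/c5.png

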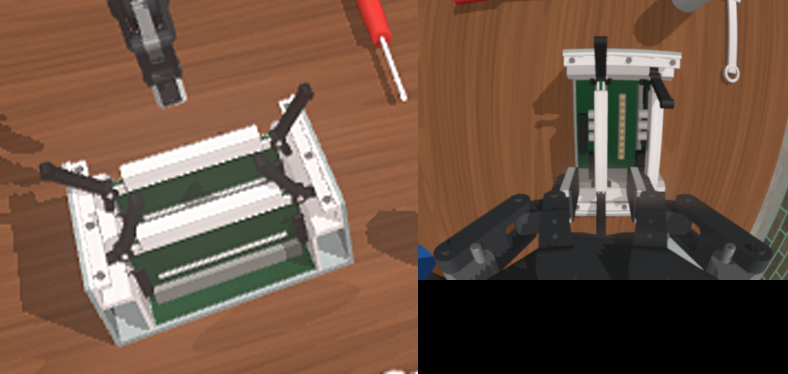

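{"fn": "carry_out", "kwargs": {
  "series": "0 -0.001 -0.005 0.04 0 0 0;0 -0.001 -0.005 0.09 0 0 0;0 -0.001 -0.005 0.13 0 0 0;0 -0.001 -0.005 0.15 0 0 0;0 -0.001 0.01 0.155 0 0 0;0 -0.001 0.04 0.155 0 0 0;0 -0.001 0.055 0.155 0 0 0;0 -0.001 0.06 0.155 0 0 0"
}}

```text
time: 14.55
tcp_pos: [0.5444, -0.0637, 0.122]
eef_rot: [0.706, -0.706, -0.032, 0.034]
force: [-0.1, -0.9, -0.6]
gripper_width: 0.0002
```

```bash
cat >> h.py <<'E'
YAW=.095;ex=np.array([np.cos(YAW),np.sin(YAW)]);ey=np.array([-ex[1],ex[0]]);O=np.array([.5608,-.2173])
def fr(P): return np.stack([(P[...,:2]-O)@ex,(P[...,:2]-O)@ey,P[...,2]],-1)*1000
E
python3 - <<'E'
from h import *
from plant import ctrl
s=ctrl.state();show(s);print("frame",fr(np.array(s["tcp_pos"])).round(1))
z=[np.load(f)["z_map"] for f in("top0.npz","t5.npz")]
c=dict(np.load("t5.npz"));Q=[]
for m in z: c["z_map"]=m;Q.append(fr(cloud(c)))
Q=np.concatenate([q[170:265,325:465].reshape(-1,3) for q in Q])
for x0,x1 in((-40,-25),(-25,-12),(-12,12),(12,30),(30,50),(70,90)):
    k=(Q[:,0]>x0)&(Q[:,0]<x1)&(Q[:,2]>50)&(Q[:,2]<110)
    for sg in(1,-1):
        r=[]
        for y in range(62,106,4):
            j=k&(Q[:,1]*sg>=y)&(Q[:,1]*sg<y+4);r.append("%5.1f/%d"%(np.median(Q[j,2]),j.sum()) if j.sum()>3 else "-")
        print(x0,x1,sg,r)
E
```

```text
t 14.55 tcp [544.4 -63.7 122. ] yaw 0.0936 ydir [-0.002  0.    -1.   ] F [-0.1 -0.9 -0.6] w 0.0002
frame [ -1.8 154.4 122. ]
-40 -25 1 ['-', '-', '-', ' 60.6/24', ' 64.4/34', ' 65.7/11', ' 89.3/19', ' 90.1/35', ' 89.9/35', ' 90.8/35', ' 90.4/53']
-40 -25 -1 ['-', ' 55.9/10', ' 60.5/26', ' 64.8/22', ' 65.0/16', ' 86.0/48', ' 87.1/48', ' 89.0/30', ' 91.5/38', ' 92.0/24', ' 89.2/4']
-25 -12 1 ['-', ' 72.3/7', ' 68.4/6', ' 60.5/16', ' 64.5/28', ' 65.5/12', ' 89.0/17', ' 89.6/30', ' 89.7/36', ' 90.8/26', ' 91.9/38']
-25 -12 -1 [' 70.5/5', ' 56.0/10', ' 60.7/19', ' 64.0/17', ' 64.0/14', ' 82.9/32', ' 85.7/27', ' 87.8/18', ' 90.4/20', ' 91.2/15', '-']
-12 12 1 [' 92.6/18', ' 69.1/43', ' 66.6/54', ' 63.9/38', ' 65.6/45', ' 66.7/24', ' 89.3/21', ' 89.3/42', ' 89.5/37', ' 91.0/39', ' 90.8/69']
-12 12 -1 [' 63.8/14', ' 62.8/23', ' 61.9/31', ' 64.2/24', ' 64.7/26', ' 82.7/61', ' 76.7/52', ' 88.6/34', ' 90.8/35', ' 91.1/23', '-']
12 30 1 ['-', '-', '-', ' 60.0/24', ' 63.9/43', ' 64.7/16', ' 89.1/22', ' 89.4/44', ' 89.1/43', ' 91.2/39', ' 91.6/50']
12 30 -1 ['-', ' 54.7/13', ' 60.3/29', ' 64.3/23', ' 64.1/17', ' 84.5/46', ' 85.9/42', ' 88.9/19', ' 91.2/27', ' 91.8/17', '-']
30 50 1 ['-', '-', ' 69.0/9', ' 60.4/25', ' 64.7/39', ' 64.0/19', ' 88.5/24', ' 89.4/43', ' 89.4/48', ' 90.9/39', ' 91.1/56']
30 50 -1 ['-', ' 55.4/20', ' 61.0/33', ' 64.0/20', ' 64.1/23', ' 83.3/50', ' 85.6/41', ' 88.9/22', ' 90.3/31', ' 91.4/20', '-']
70 90 1 ['-', ' 71.2/8', ' 70.3/11', ' 60.5/25', ' 64.9/40', ' 65.0/18', ' 88.3/22', ' 89.2/44', ' 89.3/52', ' 91.0/40', ' 91.2/53']
70 90 -1 ['-', ' 56.7/12', ' 63.2/17', ' 64.2/14', ' 65.3/20', ' 84.4/58', ' 86.3/53', ' 89.1/28', ' 91.2/24', ' 91.3/19', '-']
```

{"fn": "carry_out", "kwargs": {
  "series": "0 0.001 -0.004 -0.02 0 0 0;0 0.001 -0.004 -0.028 0 0 0;0 0.001 -0.004 -0.034 0 0 0;0 0.001 -0.004 -0.04 0 0 0;0 0.001 -0.004 -0.046 0 0 0;0 0.001 -0.004 -0.052 0 0 0;0 0.001 -0.004 -0.058 0 0 0;0 0.001 -0.004 -0.06 0 0 0"
}}

```text
time: 15.55
tcp_pos: [0.5517, -0.1231, 0.1275]
eef_rot: [-0.706, 0.706, 0.033, -0.033]
force: [-0.1, 1.2, 0.3]
gripper_width: -0.0
```

```bash
cat >> h.py <<'E'
def look(ctrl,n):
    s=ctrl.state();p=np.array(s["tcp_pos"]);F=np.array(s["force"]);q=[]
    for i in range(2):
        c=ctrl.capture("top");q.append(fr(cloud(c)))
    q=np.mean(q,0);k=np.zeros((420,560),bool);k[200:250,330:460]=1
    out=[]
    for sg in(1,-1):
        m=k&(abs(q[...,0])<8)&(q[...,1]*sg>25)&(q[...,1]*sg<52)&(q[...,2]>94)&(q[...,2]<114)
        out.append("bar%+d z %.2f n%d"%(sg,np.median(q[m][:,2]) if m.any() else 0,m.sum()))
    print(n,"t %.2f"%s["time"],"frame",fr(p).round(2),"F frame x %.1f y %.1f z %.1f"%(F[:2]@ex,F[:2]@ey,F[2]),out);return s,c
E
python3 - <<'E'
from h import *
from plant import ctrl
s,c=look(ctrl,1)
w=ctrl.capture("wrist");cv2.imwrite("pics/w6.png",w["color"])
c=dict(np.load("t5.npz"));q=fr(cloud(c));k=np.zeros((420,560),bool);k[200:250,330:460]=1
for sg in(1,-1):
    m=k&(abs(q[...,0])<8)&(q[...,1]*sg>25)&(q[...,1]*sg<52)&(q[...,2]>94)&(q[...,2]<114);print(sg,np.median(q[m][:,2]),m.sum())
E
```

```text
1 t 15.55 frame [ -0.16  94.6  127.47] F frame x -0.0 y 1.2 z 0.3 ['bar+1 z 0.00 n0', 'bar-1 z 0.00 n0']
1 106.12531324091378 119
-1 106.0081838994949 18
```

View pics/w6.png

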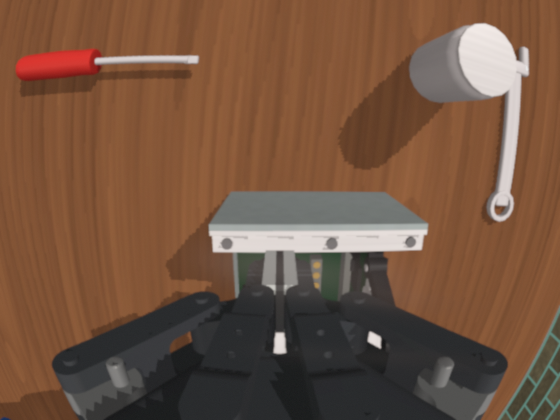

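{"fn": "carry_out", "kwargs": {
  "series": "0 0 0 -0.0015 0 0 0;0 0 0 -0.003 0 0 0;0 0 0 -0.0045 0 0 0;0 0 0 -0.006 0 0 0;0 0 0 -0.0075 0 0 0;0 0 0 -0.009 0 0 0;0 0 0 -0.01 0 0 0;0 0 0 -0.01 0 0 0"
}}

```text
time: 16.7
tcp_pos: [0.5527, -0.1325, 0.1276]
eef_rot: [-0.706, 0.706, 0.034, -0.034]
force: [0.3, 0.2, 0.3]
gripper_width: -0.0003
```

```bash
sed -i 's/c=ctrl.capture("top");q.append/c=ctrl.capture("scene");q.append/; s/k\[200:250,330:460\]=1\n    out/&/' h.py
python3 - <<'E'
import re
t=open('h.py').read()
t=t.replace('k=np.zeros((420,560),bool);k[200:250,330:460]=1\n    out=[]','k=np.ones((420,560),bool);out=[]')
open('h.py','w').write(t)
from h import *
from plant import ctrl
s,c=look(ctrl,2)
for f in("s5.npz",):
    q=fr(cloud(dict(np.load(f))))
    for sg in(1,-1):
        m=(abs(q[...,0])<8)&(q[...,1]*sg>25)&(q[...,1]*sg<52)&(q[...,2]>94)&(q[...,2]<114);print(sg,np.median(q[m][:,2]),m.sum())
E
```

```text
2 t 16.70 frame [-3.0000e-02  8.5200e+01  1.2755e+02] F frame x 0.3 y 0.1 z 0.3 ['bar+1 z 105.28 n141', 'bar-1 z 105.24 n151']
1 104.94931979710537 132
-1 105.04757096180795 151
```

{"fn": "carry_out", "kwargs": {
  "series": "0 0 0 -0.0006 0 0 0;0 0 0 -0.0012 0 0 0;0 0 0 -0.0018 0 0 0;0 0 0 -0.0024 0 0 0;0 0 0 -0.003 0 0 0;0 0 0 -0.0035 0 0 0;0 0 0 -0.004 0 0 0;0 0 0 -0.004 0 0 0"
}}

```text
time: 17.8
tcp_pos: [0.5531, -0.1363, 0.1275]
eef_rot: [-0.706, 0.706, 0.034, -0.034]
force: [0.1, 0.5, -0.5]
gripper_width: 0.0002
```

{"fn": "carry_out", "kwargs": {
  "series": "0 0 0 -0.0003 0 0 0;0 0 0 -0.0006 0 0 0;0 0 0 -0.0009 0 0 0;0 0 0 -0.0012 0 0 0;0 0 0 -0.0015 0 0 0;0 0 0 -0.0018 0 0 0;0 0 0 -0.002 0 0 0;0 0 0 -0.002 0 0 0"
}}

```text
time: 18.8
tcp_pos: [0.5532, -0.1379, 0.1275]
eef_rot: [0.706, -0.706, -0.034, 0.034]
force: [-0.1, 3.4, -1.4]
gripper_width: 0.0001
```

Run:
```python
from h import *
from plant import ctrl
s,c=look(ctrl,3)
```

```text
3 t 18.80 frame [-2.0000e-02  7.9730e+01  1.2752e+02] F frame x 0.2 y 3.4 z -1.4 ['bar+1 z 105.16 n136', 'bar-1 z 105.19 n149']
```

{"fn": "carry_out", "kwargs": {
  "series": "0 0 0 -0.0002 0 0 0;0 0 0 -0.0004 0 0 0;0 0 0 -0.0006 0 0 0;0 0 0 -0.0008 0 0 0;0 0 0 -0.0009 0 0 0;0 0 0 -0.001 0 0 0;0 0 0 -0.001 0 0 0;0 0 0 -0.001 0 0 0"
}}

```text
time: 19.9
tcp_pos: [0.5532, -0.1385, 0.1275]
eef_rot: [0.707, -0.706, -0.034, 0.034]
force: [-1.4, 5.7, -1.5]
gripper_width: -0.0001
```

Run:
```python
from h import *
from plant import ctrl
s,c=look(ctrl,4)
```

```text
4 t 19.90 frame [-6.0000e-02  7.9140e+01  1.2745e+02] F frame x -0.8 y 5.8 z -1.5 ['bar+1 z 105.23 n132', 'bar-1 z 105.20 n151']
```

{"fn": "carry_out", "kwargs": {
  "series": "0 0 0 -0.0003 0 0 0;0 0 0 -0.0006 0 0 0;0 0 0 -0.0009 0 0 0;0 0 0 -0.0012 0 0 0;0 0 0 -0.0015 0 0 0;0 0 0 -0.0015 0 0 0;0 0 0 -0.0015 0 0 0;0 0 0 -0.0015 0 0 0"
}}

```text
time: 21.0
tcp_pos: [0.5533, -0.1392, 0.1273]
eef_rot: [0.707, -0.706, -0.034, 0.034]
force: [-0.7, 7.3, -2.6]
gripper_width: -0.0002
```

{"fn": "carry_out", "kwargs": {
  "series": "0 0 0 -0.0003 0 0 0;0 0 0 -0.0006 0 0 0;0 0 0 -0.0009 0 0 0;0 0 0 -0.0009 0 0 0;0 0 0 -0.001 0 0 0;0 0 0 -0.001 0 0 0;0 0 0 -0.001 0 0 0;0 0 0 -0.001 0 0 0"
}}

```text
time: 22.0
tcp_pos: [0.5533, -0.1396, 0.1271]
eef_rot: [0.707, -0.705, -0.034, 0.034]
force: [-1.1, 8.7, -4.1]
gripper_width: -0.0001
```

Run:
```python
from h import *
from plant import ctrl
s,c=look(ctrl,5)
```

```text
5 t 22.00 frame [-1.2000e-01  7.8010e+01  1.2712e+02] F frame x -0.2 y 8.7 z -4.1 ['bar+1 z 105.17 n131', 'bar-1 z 105.26 n149']
```

Run:
```python
from h import *
from plant import ctrl
c=ctrl.capture("scene");q=fr(cloud(c));np.savez("s6.npz",**c)
T=np.linalg.inv(c["world_to_cam"]);print("cam",fr(T[:3,3]))
v=c["color"].max(-1)
for sg in(1,-1):
  m=(abs(q[...,0])<13)&(q[...,1]*sg>30)&(q[...,1]*sg<120)&(q[...,2]>104)&(q[...,2]<165)&(v<90)
  a=q[m];print(sg,m.sum())
  for z in range(104,165,4):
    j=(a[:,2]>=z)&(a[:,2]<z+4)
    if j.sum()>1: print(z,j.sum(),"y",np.percentile(a[j,1],[0,20,50,80,100]).round(1),"x",a[j,0].min().round(1),a[j,0].max().round(1))
```

```text
cam [528.08988257   9.32138245 685.26320948]
1 119
104 6 y [65.2 66.9 68.3 71.  71.8] x 3.4 7.4
108 8 y [63.8 64.8 66.9 70.  70.9] x 2.7 6.7
112 5 y [63.1 64.4 66.6 67.2 68.2] x 4.2 6.2
116 8 y [63.3 64.3 66.4 68.9 69.2] x -0.2 6.7
120 6 y [61.9 62.4 65.1 67.7 68.3] x 4.5 6.6
124 5 y [61.1 62.4 64.6 66.4 67. ] x 3.7 6.8
128 5 y [61.4 62.8 64.9 65.8 67.1] x 5.0 6.9
132 11 y [59.  60.6 63.5 66.4 66.9] x -5.2 6.9
136 10 y [60.9 63.1 69.3 76.8 83.4] x 5.3 13.0
140 11 y [57.9 59.1 61.3 65.4 78.8] x 4.1 10.7
144 30 y [56.1 57.8 60.8 64.2 80.6] x -6.8 12.7
148 6 y [61.1 62.8 73.2 76.2 81.4] x -1.5 12.9
152 7 y [73.  76.6 78.3 81.4 83.9] x 11.0 13.0
-1 165
104 15 y [-88.6 -86.4 -83.4 -81.7 -80.8] x -3.7 6.1
108 17 y [-92.2 -89.1 -86.5 -85.  -83.7] x -3.3 8.1
112 16 y [-96.  -92.3 -89.7 -88.3 -87. ] x -3.4 6.6
116 19 y [-101.2  -97.5  -93.6  -91.6  -90.3] x -2.9 7.5
120 20 y [-105.  -100.5  -97.   -94.9  -93.7] x -4.6 7.2
124 21 y [-110.5 -106.  -100.8  -98.5  -96.1] x -4.7 6.9
128 20 y [-113.  -110.2 -103.2 -101.6  -99.6] x -4.5 6.1
132 25 y [-112.2 -109.  -106.5 -104.7 -103.4] x -6.9 7.3
136 12 y [-110.6 -110.  -108.7 -107.2 -105.9] x -3.6 6.9
```

{"fn": "carry_out", "kwargs": {
  "series": "0 0 0 -0.0003 0 0 0;0 0 0 -0.0006 0 0 0;0 0 0 -0.0009 0 0 0;0 0 0 -0.0012 0 0 0;0 0 0 -0.0015 0 0 0;0 0 0 -0.0018 0 0 0;0 0 0 -0.002 0 0 0;0 0 0 -0.002 0 0 0"
}}

```text
time: 23.15
tcp_pos: [0.5532, -0.141, 0.1269]
eef_rot: [0.707, -0.705, -0.034, 0.035]
force: [-0.9, 10.2, -4.4]
gripper_width: -0.0001
```

Run:
```python
from h import *
from plant import ctrl
s,c=look(ctrl,6)
```

```text
6 t 23.15 frame [ -0.28  76.68 126.88] F frame x 0.0 y 10.2 z -4.4 ['bar+1 z 104.62 n130', 'bar-1 z 105.09 n150']
```

{"fn": "carry_out", "kwargs": {
  "series": "0 0 0 -0.0003 0 0 0;0 0 0 -0.0006 0 0 0;0 0 0 -0.0009 0 0 0;0 0 0 -0.0012 0 0 0;0 0 0 -0.0015 0 0 0;0 0 0 -0.0018 0 0 0;0 0 0 -0.002 0 0 0;0 0 0 -0.002 0 0 0"
}}

```text
time: 24.25
tcp_pos: [0.5534, -0.143, 0.1269]
eef_rot: [0.707, -0.705, -0.034, 0.035]
force: [-1.5, 8.9, -3.7]
gripper_width: -0.0001
```

Run:
```python
from h import *
from plant import ctrl
s,c=look(ctrl,7)
```

```text
7 t 24.25 frame [ -0.34  74.67 126.89] F frame x -0.7 y 9.0 z -3.7 ['bar+1 z 103.86 n125', 'bar-1 z 104.88 n147']
```

{"fn": "carry_out", "kwargs": {
  "series": "0 0 0 -0.0003 0 0 0;0 0 0 -0.0006 0 0 0;0 0 0 -0.0009 0 0 0;0 0 0 -0.0012 0 0 0;0 0 0 -0.0015 0 0 0;0 0 0 -0.0018 0 0 0;0 0 0 -0.002 0 0 0;0 0 0 -0.002 0 0 0"
}}

```text
time: 25.35
tcp_pos: [0.5536, -0.1451, 0.127]
eef_rot: [0.707, -0.705, -0.034, 0.035]
force: [-1.6, 10.1, -3.7]
gripper_width: 0.0004
```

Run:
```python
from h import *
from plant import ctrl
s,c=look(ctrl,8)
```

```text
8 t 25.35 frame [ -0.3   72.54 126.98] F frame x -0.6 y 10.2 z -3.7 ['bar+1 z 103.35 n128', 'bar-1 z 104.62 n144']
```

{"fn": "carry_out", "kwargs": {
  "series": "0 0 0 -0.0003 0 0 0;0 0 0 -0.0006 0 0 0;0 0 0 -0.0009 0 0 0;0 0 0 -0.0012 0 0 0;0 0 0 -0.0015 0 0 0;0 0 0 -0.0018 0 0 0;0 0 0 -0.002 0 0 0;0 0 0 -0.002 0 0 0"
}}

```text
time: 26.45
tcp_pos: [0.554, -0.1475, 0.1271]
eef_rot: [0.707, -0.705, -0.034, 0.034]
force: [-0.6, 9.0, -3.0]
gripper_width: 0.0002
```

Run:
```python
from h import *
from plant import ctrl
s,c=look(ctrl,9)
```

```text
9 t 26.45 frame [ -0.17  70.12 127.15] F frame x 0.2 y 9.0 z -3.0 ['bar+1 z 102.66 n122', 'bar-1 z 104.51 n144']
```

{"fn": "carry_out", "kwargs": {
  "series": "0 0 0 -0.0003 0 0 0;0 0 0 -0.0006 0 0 0;0 0 0 -0.0009 0 0 0;0 0 0 -0.0012 0 0 0;0 0 0 -0.0015 0 0 0;0 0 0 -0.0015 0 0 0;0 0 0 -0.0015 0 0 0;0 0 0 -0.0015 0 0 0"
}}

```text
time: 27.55
tcp_pos: [0.5542, -0.1494, 0.1273]
eef_rot: [0.707, -0.706, -0.034, 0.034]
force: [-0.9, 8.3, -2.4]
gripper_width: 0.0004
```

Run:
```python
from h import *
from plant import ctrl
s,c=look(ctrl,10)
```

```text
10 t 27.55 frame [-1.2000e-01  6.8180e+01  1.2727e+02] F frame x -0.1 y 8.4 z -2.4 ['bar+1 z 102.19 n115', 'bar-1 z 104.31 n148']
```

{"fn": "carry_out", "kwargs": {
  "series": "0 0 0 -0.0003 0 0 0;0 0 0 -0.0006 0 0 0;0 0 0 -0.0009 0 0 0;0 0 0 -0.0012 0 0 0;0 0 0 -0.0015 0 0 0;0 0 0 -0.0015 0 0 0;0 0 0 -0.0015 0 0 0;0 0 0 -0.0015 0 0 0"
}}

```text
time: 28.65
tcp_pos: [0.5543, -0.1501, 0.1272]
eef_rot: [0.707, -0.705, -0.034, 0.035]
force: [-0.4, 9.4, -3.0]
gripper_width: 0.0
```

Run:
```python
from h import *
from plant import ctrl
s,c=look(ctrl,11)
```

```text
11 t 28.65 frame [-1.000e-01  6.754e+01  1.272e+02] F frame x 0.5 y 9.4 z -3.0 ['bar+1 z 102.15 n117', 'bar-1 z 104.50 n141']
```

{"fn": "carry_out", "kwargs": {
  "series": "0 0 0 -0.0003 0 0 0;0 0 0 -0.0006 0 0 0;0 0 0 -0.0009 0 0 0;0 0 0 -0.001 0 0 0;0 0 0 -0.001 0 0 0;0 0 0 -0.001 0 0 0;0 0 0 -0.001 0 0 0;0 0 0 -0.001 0 0 0"
}}

```text
time: 29.75
tcp_pos: [0.5543, -0.1504, 0.1271]
eef_rot: [0.708, -0.705, -0.034, 0.035]
force: [-1.0, 11.0, -3.5]
gripper_width: -0.0001
```

Run:
```python
from h import *
from plant import ctrl
s,c=look(ctrl,12)
```

```text
12 t 29.75 frame [ -0.13  67.19 127.09] F frame x 0.0 y 11.1 z -3.5 ['bar+1 z 102.20 n117', 'bar-1 z 104.48 n139']
```

{"fn": "carry_out", "kwargs": {
  "series": "0 0 0 -0.0003 0 0 0;0 0 0 -0.0006 0 0 0;0 0 0 -0.0009 0 0 0;0 0 0 -0.0012 0 0 0;0 0 0 -0.0015 0 0 0;0 0 0 -0.0015 0 0 0;0 0 0 -0.0015 0 0 0;0 0 0 -0.0015 0 0 0"
}}

```text
time: 30.85
tcp_pos: [0.5544, -0.151, 0.127]
eef_rot: [0.708, -0.705, -0.034, 0.035]
force: [-1.3, 13.6, -3.3]
gripper_width: -0.0005
```

Run:
```python
from h import *
from plant import ctrl
s,c=look(ctrl,13)
```

```text
13 t 30.85 frame [-1.0000e-01  6.6630e+01  1.2699e+02] F frame x 0.0 y 13.7 z -3.3 ['bar+1 z 102.13 n115', 'bar-1 z 104.32 n141']
```

{"fn": "carry_out", "kwargs": {
  "series": "0 0 0 -0.0003 0 0 0;0 0 0 -0.0006 0 0 0;0 0 0 -0.0009 0 0 0;0 0 0 -0.0012 0 0 0;0 0 0 -0.0012 0 0 0;0 0 0 -0.0012 0 0 0;0 0 0 -0.0012 0 0 0;0 0 0 -0.0012 0 0 0"
}}

```text
time: 31.95
tcp_pos: [0.5544, -0.1514, 0.1269]
eef_rot: [0.708, -0.704, -0.034, 0.035]
force: [-1.5, 15.1, -3.8]
gripper_width: -0.0001
```

Run:
```python
from h import *
from plant import ctrl
s,c=look(ctrl,14)
```

```text
14 t 31.95 frame [-9.0000e-02  6.6200e+01  1.2692e+02] F frame x -0.0 y 15.2 z -3.8 ['bar+1 z 102.05 n119', 'bar-1 z 104.07 n142']
```

{"fn": "carry_out", "kwargs": {
  "series": "0 0 0 -0.0003 0 0 0;0 0 0 -0.0006 0 0 0;0 0 0 -0.0009 0 0 0;0 0 0 -0.0012 0 0 0;0 0 0 -0.0012 0 0 0;0 0 0 -0.0012 0 0 0;0 0 0 -0.0012 0 0 0;0 0 0 -0.0012 0 0 0"
}}

```text
time: 33.05
tcp_pos: [0.5544, -0.1518, 0.1268]
eef_rot: [0.709, -0.704, -0.034, 0.036]
force: [-1.9, 16.4, -4.5]
gripper_width: -0.0003
```

Run:
```python
from h import *
from plant import ctrl
s,c=look(ctrl,15)
q=fr(cloud(c));v=c["color"].max(-1)
m=(abs(q[...,0])<9)&(q[...,1]>30)&(q[...,1]<90)&(q[...,2]>104)&(q[...,2]<150)&(v<90);a=q[m]
j=a[:,1]<75-(a[:,2]-104)*.2;print(np.polyfit(a[j,2],a[j,1],1))
p=O+ey*.10;row(s,[*p,.20],YAW);p=O-ey*.15;row(s,[*p,.20],YAW)
```

```text
15 t 33.05 frame [ -0.16  65.84 126.75] F frame x -0.3 y 16.5 z -4.5 ['bar+1 z 101.78 n118', 'bar-1 z 103.99 n142']
[ -0.49233129 116.40989151]
shift mm [  0.2 -73.   34.7] turn [-0.007  0.004 -0.002]
shift mm [  -0.8  -74.7 -215.3] turn [-0.007  0.004 -0.002]
```

{"fn": "carry_out", "kwargs": {
  "series": "0 0 0 0.02 0 0 0;0 0 -0.03 0.025 0 0 0;0 0 -0.048 -0.02 0 0 0;0 0 -0.048 -0.075 0 0 0;0 0 -0.048 -0.13 0 0 0;0 0 -0.048 -0.18 0 0 0;0 0 -0.048 -0.209 0 0 0;0 0 -0.03 -0.209 0 0 0"
}}

```text
time: 34.15
tcp_pos: [0.5747, -0.3704, 0.1584]
eef_rot: [-0.705, 0.708, 0.032, -0.031]
force: [0.4, 1.3, -0.5]
gripper_width: -0.0
```

Run:
```python
from h import *
from plant import ctrl
s,c=look(ctrl,16)
p=O-ey*.095;row(s,[*p,.127],YAW)
```

```text
16 t 34.15 frame [  -0.7  -153.68  158.36] F frame x 0.5 y 1.3 z -0.5 ['bar+1 z 102.08 n118', 'bar-1 z 104.32 n146']
shift mm [ 0.3 31.1 58.8] turn [ 0.005 -0.006  0.002]
```

{"fn": "carry_out", "kwargs": {
  "series": "0 0 0.025 0.002 0 0 0;0 0 0.031 0.012 0 0 0;0 0 0.031 0.022 0 0 0;0 0 0.031 0.032 0 0 0;0 0 0.031 0.042 0 0 0;0 0 0.031 0.05 0 0 0;0 0 0.031 0.056 0 0 0;0 0 0.031 0.062 0 0 0"
}}

```text
time: 35.25
tcp_pos: [0.5689, -0.3033, 0.1265]
eef_rot: [0.706, -0.706, -0.034, 0.034]
force: [1.1, -1.8, 1.3]
gripper_width: -0.0002
```

Run:
```python
from h import *
from plant import ctrl
s,c=look(ctrl,17)
```

```text
17 t 35.25 frame [-8.0000e-02 -8.6350e+01  1.2645e+02] F frame x 0.9 y -1.9 z 1.3 ['bar+1 z 102.05 n121', 'bar-1 z 104.48 n139']
```

{"fn": "carry_out", "kwargs": {
  "series": "0 0 0 0.0003 0 0 0;0 0 0 0.0006 0 0 0;0 0 0 0.001 0 0 0;0 0 0 0.0014 0 0 0;0 0 0 0.0018 0 0 0;0 0 0 0.0022 0 0 0;0 0 0 0.0025 0 0 0;0 0 0 0.0025 0 0 0"
}}

```text
time: 36.35
tcp_pos: [0.5688, -0.3014, 0.1266]
eef_rot: [-0.706, 0.706, 0.034, -0.034]
force: [-0.8, -1.2, 0.6]
gripper_width: 0.0
```

Run:
```python
from h import *
from plant import ctrl
s,c=look(ctrl,18)
```

```text
18 t 36.35 frame [-1.0000e-02 -8.4520e+01  1.2662e+02] F frame x -0.9 y -1.1 z 0.6 ['bar+1 z 102.30 n117', 'bar-1 z 104.56 n146']
```

{"fn": "carry_out", "kwargs": {
  "series": "0 0 0 0.0005 0 0 0;0 0 0 0.001 0 0 0;0 0 0 0.0015 0 0 0;0 0 0 0.002 0 0 0;0 0 0 0.0025 0 0 0;0 0 0 0.003 0 0 0;0 0 0 0.003 0 0 0;0 0 0 0.003 0 0 0"
}}

```text
time: 37.45
tcp_pos: [0.5685, -0.2983, 0.1265]
eef_rot: [0.706, -0.706, -0.034, 0.034]
force: [-0.2, -0.6, -0.5]
gripper_width: 0.0003
```

Run:
```python
from h import *
from plant import ctrl
s,c=look(ctrl,19)
```

```text
19 t 37.45 frame [ -0.   -81.33 126.54] F frame x -0.2 y -0.6 z -0.5 ['bar+1 z 102.35 n118', 'bar-1 z 104.32 n146']
```

{"fn": "carry_out", "kwargs": {
  "series": "0 0 0 0.0004 0 0 0;0 0 0 0.0008 0 0 0;0 0 0 0.0012 0 0 0;0 0 0 0.0016 0 0 0;0 0 0 0.002 0 0 0;0 0 0 0.0022 0 0 0;0 0 0 0.0025 0 0 0;0 0 0 0.0025 0 0 0"
}}

```text
time: 38.55
tcp_pos: [0.5683, -0.2959, 0.1266]
eef_rot: [-0.706, 0.706, 0.034, -0.034]
force: [0.8, -1.7, 0.0]
gripper_width: 0.0001
```

Run:
```python
from h import *
from plant import ctrl
s,c=look(ctrl,20)
```

```text
20 t 38.55 frame [-3.0000e-02 -7.8940e+01  1.2656e+02] F frame x 0.6 y -1.7 z 0.0 ['bar+1 z 102.13 n119', 'bar-1 z 104.42 n146']
```

{"fn": "carry_out", "kwargs": {
  "series": "0 0 0 0.0004 0 0 0;0 0 0 0.0008 0 0 0;0 0 0 0.0012 0 0 0;0 0 0 0.0016 0 0 0;0 0 0 0.002 0 0 0;0 0 0 0.0022 0 0 0;0 0 0 0.0025 0 0 0;0 0 0 0.0025 0 0 0"
}}

```text
time: 39.65
tcp_pos: [0.5679, -0.2945, 0.1265]
eef_rot: [-0.706, 0.707, 0.033, -0.033]
force: [1.4, -5.2, -3.4]
gripper_width: 0.0003
```

Run:
```python
from h import *
from plant import ctrl
s,c=look(ctrl,21)
```

```text
21 t 39.65 frame [ -0.23 -77.49 126.48] F frame x 0.9 y -5.3 z -3.4 ['bar+1 z 102.09 n118', 'bar-1 z 104.28 n147']
```

{"fn": "carry_out", "kwargs": {
  "series": "0 0 0 0.0004 0 0 0;0 0 0 0.0008 0 0 0;0 0 0 0.0012 0 0 0;0 0 0 0.0016 0 0 0;0 0 0 0.002 0 0 0;0 0 0 0.0022 0 0 0;0 0 0 0.0025 0 0 0;0 0 0 0.0025 0 0 0"
}}

```text
time: 40.75
tcp_pos: [0.5673, -0.2929, 0.1262]
eef_rot: [-0.706, 0.707, 0.033, -0.033]
force: [1.7, -7.3, -4.7]
gripper_width: -0.0003
```

Run:
```python
from h import *
from plant import ctrl
s,c=look(ctrl,22)
```

```text
22 t 40.75 frame [ -0.72 -75.9  126.21] F frame x 1.0 y -7.4 z -4.7 ['bar+1 z 102.00 n123', 'bar-1 z 103.71 n143']
```

{"fn": "carry_out", "kwargs": {
  "series": "0 0 0 0.0004 0 0 0;0 0 0 0.0008 0 0 0;0 0 0 0.0012 0 0 0;0 0 0 0.0016 0 0 0;0 0 0 0.002 0 0 0;0 0 0 0.002 0 0 0;0 0 0 0.002 0 0 0;0 0 0 0.002 0 0 0"
}}

```text
time: 41.85
tcp_pos: [0.567, -0.291, 0.1262]
eef_rot: [-0.706, 0.707, 0.033, -0.033]
force: [1.9, -8.6, -4.0]
gripper_width: -0.0001
```

Run:
```python
from h import *
from plant import ctrl
s,c=look(ctrl,23)
```

```text
23 t 41.85 frame [ -0.87 -73.99 126.18] F frame x 1.1 y -8.7 z -4.0 ['bar+1 z 101.97 n117', 'bar-1 z 103.30 n141']
```

{"fn": "carry_out", "kwargs": {
  "series": "0 0 0 0.0004 0 0 0;0 0 0 0.0008 0 0 0;0 0 0 0.0012 0 0 0;0 0 0 0.0016 0 0 0;0 0 0 0.002 0 0 0;0 0 0 0.002 0 0 0;0 0 0 0.002 0 0 0;0 0 0 0.002 0 0 0"
}}

```text
time: 42.95
tcp_pos: [0.5668, -0.2891, 0.1263]
eef_rot: [-0.706, 0.707, 0.033, -0.033]
force: [0.2, -7.9, -3.1]
gripper_width: -0.0
```

Run:
```python
from h import *
from plant import ctrl
s,c=look(ctrl,24)
```

```text
24 t 42.95 frame [ -0.84 -72.   126.3 ] F frame x -0.5 y -7.8 z -3.1 ['bar+1 z 101.79 n119', 'bar-1 z 102.61 n133']
```

{"fn": "carry_out", "kwargs": {
  "series": "0 0 0 0.0004 0 0 0;0 0 0 0.0008 0 0 0;0 0 0 0.0012 0 0 0;0 0 0 0.0016 0 0 0;0 0 0 0.002 0 0 0;0 0 0 0.002 0 0 0;0 0 0 0.002 0 0 0;0 0 0 0.002 0 0 0"
}}

```text
time: 44.05
tcp_pos: [0.5666, -0.2869, 0.1263]
eef_rot: [-0.706, 0.707, 0.033, -0.033]
force: [0.6, -8.7, -3.1]
gripper_width: -0.0
```

Run:
```python
from h import *
from plant import ctrl
s,c=look(ctrl,25)
```

```text
25 t 44.05 frame [ -0.78 -69.88 126.32] F frame x -0.3 y -8.8 z -3.1 ['bar+1 z 101.69 n122', 'bar-1 z 102.20 n132']
```

{"fn": "carry_out", "kwargs": {
  "series": "0 0 0 0.0004 0 0 0;0 0 0 0.0008 0 0 0;0 0 0 0.0012 0 0 0;0 0 0 0.0015 0 0 0;0 0 0 0.0015 0 0 0;0 0 0 0.0015 0 0 0;0 0 0 0.0015 0 0 0;0 0 0 0.0015 0 0 0"
}}

```text
time: 45.15
tcp_pos: [0.5665, -0.2856, 0.1264]
eef_rot: [-0.706, 0.707, 0.033, -0.033]
force: [0.8, -8.2, -3.6]
gripper_width: 0.0001
```

Run:
```python
from h import *
from plant import ctrl
s,c=look(ctrl,26)
```

```text
26 t 45.15 frame [ -0.78 -68.56 126.39] F frame x 0.1 y -8.3 z -3.6 ['bar+1 z 101.41 n115', 'bar-1 z 101.80 n129']
```

{"fn": "carry_out", "kwargs": {
  "series": "0 0 0 0.0004 0 0 0;0 0 0 0.0008 0 0 0;0 0 0 0.0012 0 0 0;0 0 0 0.0015 0 0 0;0 0 0 0.0015 0 0 0;0 0 0 0.0015 0 0 0;0 0 0 0.0015 0 0 0;0 0 0 0.0015 0 0 0"
}}

```text
time: 46.25
tcp_pos: [0.5664, -0.2846, 0.1265]
eef_rot: [-0.705, 0.707, 0.033, -0.033]
force: [2.0, -9.7, -3.3]
gripper_width: -0.0001
```

Run:
```python
from h import *
from plant import ctrl
s,c=look(ctrl,27)
```

```text
27 t 46.25 frame [ -0.8  -67.51 126.45] F frame x 1.1 y -9.9 z -3.3 ['bar+1 z 101.49 n116', 'bar-1 z 101.30 n126']
```

{"fn": "carry_out", "kwargs": {
  "series": "0 0 0 0.0003 0 0 0;0 0 0 0.0006 0 0 0;0 0 0 0.0009 0 0 0;0 0 0 0.0012 0 0 0;0 0 0 0.0012 0 0 0;0 0 0 0.0012 0 0 0;0 0 0 0.0012 0 0 0;0 0 0 0.0012 0 0 0"
}}

```text
time: 47.35
tcp_pos: [0.5663, -0.2842, 0.1265]
eef_rot: [-0.705, 0.708, 0.033, -0.033]
force: [0.8, -11.2, -2.3]
gripper_width: -0.0003
```

Run:
```python
from h import *
from plant import ctrl
s,c=look(ctrl,28)
```

```text
28 t 47.35 frame [ -0.84 -67.1  126.51] F frame x -0.3 y -11.2 z -2.3 ['bar+1 z 101.62 n115', 'bar-1 z 101.38 n129']
```

{"fn": "carry_out", "kwargs": {
  "series": "0 0 0 0.0003 0 0 0;0 0 0 0.0006 0 0 0;0 0 0 0.0009 0 0 0;0 0 0 0.0012 0 0 0;0 0 0 0.0014 0 0 0;0 0 0 0.0014 0 0 0;0 0 0 0.0014 0 0 0;0 0 0 0.0014 0 0 0"
}}

```text
time: 48.45
tcp_pos: [0.5662, -0.2838, 0.1265]
eef_rot: [-0.705, 0.708, 0.032, -0.032]
force: [2.2, -13.4, -3.9]
gripper_width: 0.0003
```

Run:
```python
from h import *
from plant import ctrl
s,c=look(ctrl,29)
```

```text
29 t 48.45 frame [ -0.95 -66.73 126.54] F frame x 0.9 y -13.5 z -3.9 ['bar+1 z 101.66 n117', 'bar-1 z 101.57 n132']
```

{"fn": "carry_out", "kwargs": {
  "series": "0 0 0 0.0003 0 0 0;0 0 0 0.0006 0 0 0;0 0 0 0.0009 0 0 0;0 0 0 0.0012 0 0 0;0 0 0 0.0014 0 0 0;0 0 0 0.0014 0 0 0;0 0 0 0.0014 0 0 0;0 0 0 0.0014 0 0 0"
}}

```text
time: 49.55
tcp_pos: [0.5661, -0.2834, 0.1265]
eef_rot: [-0.704, 0.709, 0.032, -0.032]
force: [3.1, -15.4, -4.9]
gripper_width: 0.0001
```

Run:
```python
from h import *
from plant import ctrl
s,c=look(ctrl,30)
q=fr(cloud(c));v=c["color"].max(-1);np.savez("s30.npz",**c)
m=(abs(q[...,0])<9)&(q[...,1]>30)&(q[...,1]<90)&(q[...,2]>100)&(q[...,2]<150)&(v<90);a=q[m];print(np.polyfit(a[:,2],a[:,1],1),m.sum())
```

```text
30 t 49.55 frame [ -1.01 -66.35 126.55] F frame x 1.7 y -15.6 z -4.9 ['bar+1 z 101.46 n118', 'bar-1 z 101.44 n130']
[ -0.40889941 110.89023879] 104
```

{"fn": "carry_out", "kwargs": {
  "series": "0 0 0 0.0003 0 0 0;0 0 0 0.0006 0 0 0;0 0 0 0.0009 0 0 0;0 0 0 0.0009 0 0 0;0 0 0 0.0009 0 0 0;0 0 0 0.0009 0 0 0;0 0 0 0.0009 0 0 0;0 0 0 0.0009 0 0 0"
}}

```text
time: 50.65
tcp_pos: [0.566, -0.2831, 0.1266]
eef_rot: [-0.704, 0.709, 0.032, -0.032]
force: [2.6, -16.3, -5.0]
gripper_width: 0.0004
```

{"fn": "carry_out", "kwargs": {
  "series": "0 0 0 -0.02 0 0 0;0 0 -0.03 -0.025 0 0 0;0 0 -0.048 0.02 0 0 0;0 0 -0.048 0.075 0 0 0;0 0 -0.048 0.13 0 0 0;0 0 -0.045 0.16 0 0 0;0 0 -0.025 0.16 0 0 0;0 0 0.0 0.16 0 0 0"
}}

```text
time: 51.65
tcp_pos: [0.5517, -0.1163, 0.1267]
eef_rot: [0.707, -0.706, -0.035, 0.034]
force: [-0.3, -0.3, 0.0]
gripper_width: -0.0
```

Run:
```python
from h import *
from plant import ctrl
s,c=look(ctrl,31);q=fr(cloud(c));v=c["color"].max(-1)
for sg in(1,-1):
  m=(abs(q[...,0])<9)&(q[...,1]*sg>30)&(q[...,1]*sg<80)&(q[...,2]>108)&(q[...,2]<150)&(v<90);a=q[m];print(sg,np.polyfit(a[:,2],a[:,1],1),m.sum())
cv2.imwrite("pics/s31.png",cv2.resize(c["color"][160:330,70:260],None,fx=3,fy=3,interpolation=cv2.INTER_CUBIC))
```

```text
31 t 51.65 frame [  0.5  101.37 126.74] F frame x -0.3 y -0.3 z 0.0 ['bar+1 z 101.69 n116', 'bar-1 z 101.63 n129']
1 [ -0.39627606 109.3896124 ] 90
-1 [   0.35620183 -100.87754679] 108
```

View pics/s31.png

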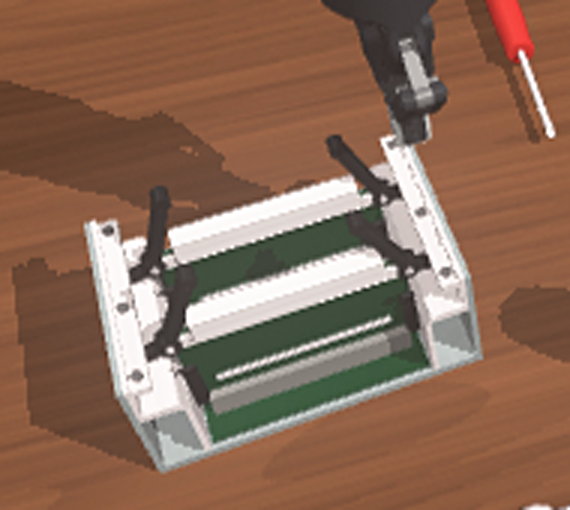

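{"fn": "carry_out", "kwargs": {
  "series": "0 0 0 -0.015 0 0 0;0 0 0 -0.025 0 0 0;0 0 0 -0.03 0 0 0;0 0 0 -0.032 0 0 0;0 0 0 -0.034 0 0 0;0 0 0 -0.035 0 0 0;0 0 0 -0.036 0 0 0;0 0 0 -0.036 0 0 0"
}}

```text
time: 52.75
tcp_pos: [0.5547, -0.1485, 0.1267]
eef_rot: [0.708, -0.704, -0.035, 0.035]
force: [-1.8, 13.2, 0.0]
gripper_width: 0.0001
```

Run:
```python
from h import *
from plant import ctrl
s,c=look(ctrl,32);q=fr(cloud(c))
for x0 in(0,62):
  for sg in(1,-1):
    m=(abs(q[...,0]-x0)<6)&(q[...,1]*sg>5)&(q[...,1]*sg<40)&(q[...,2]>97)&(q[...,2]<110);print(x0,sg,q[m][:,2].mean().round(2),m.sum())
```

```text
32 t 52.75 frame [  0.42  69.07 126.75] F frame x -0.5 y 13.4 z 0.0 ['bar+1 z 101.48 n114', 'bar-1 z 101.57 n126']
0 1 101.68 99
0 -1 101.98 96
62 1 101.82 108
62 -1 101.87 119
```

{"fn": "carry_out", "kwargs": {
  "series": "0 0 0 -0.0003 0 0 0;0 0 0 -0.0006 0 0 0;0 0 0 -0.0008 0 0 0;0 0 0 -0.0008 0 0 0;0 0 0 -0.0008 0 0 0;0 0 0 -0.0008 0 0 0;0 0 0 -0.0008 0 0 0;0 0 0 -0.0008 0 0 0"
}}

```text
time: 53.85
tcp_pos: [0.5547, -0.1487, 0.1267]
eef_rot: [0.709, -0.704, -0.035, 0.035]
force: [-1.7, 14.9, -0.5]
gripper_width: 0.0001
```

Run:
```python
from h import *
from plant import ctrl
s,c=look(ctrl,33);q=fr(cloud(c));v=c["color"].max(-1)
for x0 in(0,62):
  for sg in(1,-1):
    m=(abs(q[...,0]-x0)<6)&(q[...,1]*sg>5)&(q[...,1]*sg<40)&(q[...,2]>97)&(q[...,2]<110);print(x0,sg,q[m][:,2].mean().round(2),m.sum())
for sg in(1,-1):
  m=(abs(q[...,0])<9)&(q[...,1]*sg>30)&(q[...,1]*sg<80)&(q[...,2]>108)&(q[...,2]<150)&(v<90);a=q[m];print(sg,np.polyfit(a[:,2],a[:,1],1),m.sum())
```

```text
33 t 53.85 frame [  0.42  68.9  126.71] F frame x -0.3 y 15.0 z -0.5 ['bar+1 z 101.38 n115', 'bar-1 z 101.62 n126']
0 1 101.8 91
0 -1 101.99 94
62 1 101.86 113
62 -1 101.91 121
1 [ -0.45249474 114.22196389] 87
-1 [   0.35683563 -101.17815541] 105
```

{"fn": "carry_out", "kwargs": {
  "series": "0 0 0 0.02 0 0 0;0 0 -0.02 0.035 0 0 0;0 0 -0.06 0.04 0 0 0;0 0 -0.1 0.04 0 0 0;0 0 -0.13 0.04 0 0 0;0 0 -0.13 0.04 0 0 0;0 0 -0.13 0.04 0 0 0;0 0 -0.13 0.04 0 0 0"
}}

```text
time: 54.95
tcp_pos: [0.5504, -0.1146, 0.2559]
eef_rot: [0.706, -0.706, -0.033, 0.034]
force: [-0.3, 0.6, -0.4]
gripper_width: -0.0002
```

Run:
```python
from h import *
from plant import ctrl
s,c=look(ctrl,34);q=fr(cloud(c));v=c["color"].max(-1)
for x0 in(0,62):
  for sg in(1,-1):
    m=(abs(q[...,0]-x0)<6)&(q[...,1]*sg>5)&(q[...,1]*sg<52)&(q[...,2]>97)&(q[...,2]<110);print(x0,sg,q[m][:,2].mean().round(2),m.sum())
for sg in(1,-1):
  m=(abs(q[...,0])<9)&(q[...,1]*sg>30)&(q[...,1]*sg<80)&(q[...,2]>108)&(q[...,2]<150)&(v<90);a=q[m];print(sg,np.polyfit(a[:,2],a[:,1],1),m.sum())
a=c["color"];cv2.imwrite("pics/s34.png",a)
```

```text
34 t 54.95 frame [ -0.59 103.17 255.9 ] F frame x -0.2 y 0.6 z -0.4 ['bar+1 z 101.68 n116', 'bar-1 z 101.53 n127']
0 1 101.89 124
0 -1 101.95 133
62 1 101.86 143
62 -1 101.93 152
1 [ -0.4124893  111.46016965] 88
-1 [   0.35075487 -100.5123599 ] 103
```

View pics/s34.png

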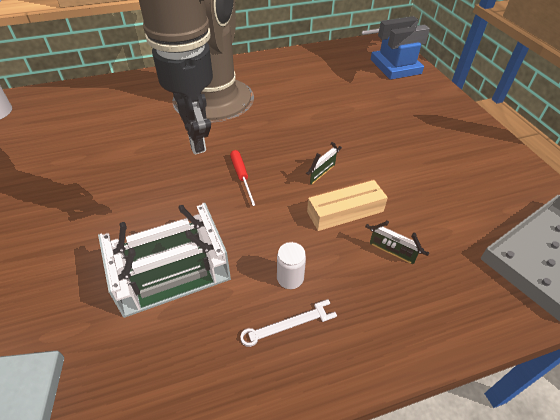

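The picture shows the board in the frame around (160,240) with both levers in. The screwdriver (243,178), can (291,265) and wrench (288,325) have not moved, and the arm is clear. I'm handing in.

```bash
python3 -c "
from plant import ctrl
print(ctrl.close_job())"
```

```text
the job is handed in; nothing more can be done
None
```

The control board is in the frame's free slot with both levers swung in, and I handed the job in at about 55 s with the arm clear.

**What I did:** I lifted the board out of the block by its bar and lowered it down the free slot until I felt it touch the contacts. The contact load was about 9 N, and then I let go. I pushed the left lever in first, then the right. Each came up firm at roughly 16 N across the handle (referred to 40 mm from the pivot), and I stopped there. I then pressed the left lever once more to check, and it was still firm.

**Last checks:**
- **Height:** The board's bar reads level with the fixed, seated board's bar, 101.9 mm at both ends of each. It dropped about 3.6 mm from standing, by depth readings good to about 0.3 mm; nominal is about 4 mm.
- **Loose tools:** The screwdriver, wrench and can look to be where they started.

**What disagreed:**
- **Left lever:** On the recheck it met the finger about 3 mm farther out than at the first firm stop. It barely gave under 15 N, so I put this down to the finger slipping or tilting, but I did not prove that.
- **Home force:** I stayed just under the 17 N "makes sure" figure on both levers, relying on the firm feel and the bar height.

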